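# Load the light-absorption bench and set its shutter to the slit

### The job

Get the light bench ready for the next lesson: before touching any plate or sheet, slide the lamp's shutter fully shut so that it clicks into its blank stop, and keep it shut for as long as you handle them. Take each metal blocking plate down from the rack and stand it upright in the grey tray, and hang every smoked plastic sheet that is here over the middle of a rung of the rack, one sheet to a rung, hanging straight. Last, slide the shutter out to its next stop, the slit, let it click in there and leave it there, not at the wide opening; leave the cups, jug and other things on the table where they are.

Things in the scene. Friction and masses are not known exactly. Their poses are not given: they have to be found in the camera images.
- bench: The light bench, one fixed piece. Origin on the table under the rack's centre, z up, y along it to the lamp, x across it (away from the robot at yaw 0). Base board 144 by 640 by 12 mm (y -265 to +375). Grey lamp housing 140 (x) by 120 mm, y 244 to 364, top at z 162, cowl on it to z 176 (y 287 to 357). Black sensor on a post at y -238, top at z 140. The port is in the housing's face towards the rack.
- rack (a point): Centre of the bench's ladder rack, level with the rung axes, 150 mm above the table; axes as the bench's. Two square side bars along y (10 mm thick, at x = -62 and +62 mm, y -180 to +180, tops 155 mm above the table) on four corner posts (12 mm, y -172 and +172), with four round rungs across between them.
- rung1 (a point): Middle of rung 1 of the rack, on its axis, 150 mm above the table, at y = +147 mm of the rack frame (nearest the lamp); axes as the bench's. The rung is a steel rod of 12 mm diameter along x, 114 mm long between the side bars; rungs are 98 mm apart.
- rung2 (a point): Middle of rung 2 of the rack, on its axis, 150 mm above the table, at y = +49 mm of the rack frame; axes as the bench's. The rung is a steel rod of 12 mm diameter along x, 114 mm long between the side bars; rungs are 98 mm apart.
- rung3 (a point): Middle of rung 3 of the rack, on its axis, 150 mm above the table, at y = -49 mm of the rack frame; axes as the bench's. The rung is a steel rod of 12 mm diameter along x, 114 mm long between the side bars; rungs are 98 mm apart.
- rung4 (a point): Middle of rung 4 of the rack, on its axis, 150 mm above the table, at y = -147 mm of the rack frame; axes as the bench's. The rung is a steel rod of 12 mm diameter along x, 114 mm long between the side bars; rungs are 98 mm apart.
- shutter (a joint): Position of the lamp's shutter plate (m), growing along the bench's +x. Three spring click stops: 0 = blank part over the port (shut), 0.036 = slit, 0.072 = wide square opening. Within about 13 mm of a stop the spring pulls it in once let go; from stop to stop takes up to about 8 N. Starts at the wide opening.
- shutter_grip (a point): Centre of the black grip block on top of the shutter plate: 24 mm (x) by 18 mm (y) by 44 mm high, centre 196 mm above the table, underside 174 mm, free all round above the housing; axes as the bench's. At bench x = -50 mm when shut, y = +222 mm; it moves with the plate along x. Pinch it from above, best along x.
- sheet1_mid (a point): Centre of smoked plastic sheet 1 (may be absent), 4 mm thick, bent like a tent: Flat legs spread from a round crown to feet 80 mm apart (its y); 76 mm wide (its x), 75 g. On the crown (70 mm up) stands a finger tab, 44 (x) by 12 (y) mm, 72 to 112 mm up: pinch it across y. This point is 56 mm above the feet, on which it stands. Hung, x is along the rung, this point 6 mm below the rung's axis.
- sheet2_mid (a point): Centre of smoked plastic sheet 2 (may be absent), 4 mm thick, bent like a tent: Flat legs spread from a round crown to feet 80 mm apart (its y); 76 mm wide (its x), 75 g. On the crown (70 mm up) stands a finger tab, 44 (x) by 12 (y) mm, 72 to 112 mm up: pinch it across y. This point is 56 mm above the feet, on which it stands. Hung, x is along the rung, this point 6 mm below the rung's axis.
- sheet3_mid (a point): Centre of smoked plastic sheet 3 (may be absent), 4 mm thick, bent like a tent: Flat legs spread from a round crown to feet 80 mm apart (its y); 76 mm wide (its x), 75 g. On the crown (70 mm up) stands a finger tab, 44 (x) by 12 (y) mm, 72 to 112 mm up: pinch it across y. This point is 56 mm above the feet, on which it stands. Hung, x is along the rung, this point 6 mm below the rung's axis.
- sheet4_mid (a point): Centre of smoked plastic sheet 4 (may be absent), 4 mm thick, bent like a tent: Flat legs spread from a round crown to feet 80 mm apart (its y); 76 mm wide (its x), 75 g. On the crown (70 mm up) stands a finger tab, 44 (x) by 12 (y) mm, 72 to 112 mm up: pinch it across y. This point is 56 mm above the feet, on which it stands. Hung, x is along the rung, this point 6 mm below the rung's axis.
- plate1_mid (a point): Centre of metal blocking plate 1 (may be absent), bare aluminium bent like a tent as the sheets are: ad from a round crown to feet 80 mm apart (its y); 54 mm wide (its x), 150 g. On the crown stands a black block, 24 (x) by 18 (y) mm, 72 to 112 mm above the feet: pinch it across y. This point is 56 mm above the feet. Starts hung over rung 1, x along it, this point 6 mm below its axis.
- plate2_mid (a point): Centre of metal blocking plate 2 (may be absent), bare aluminium bent like a tent as the sheets are: ad from a round crown to feet 80 mm apart (its y); 54 mm wide (its x), 150 g. On the crown stands a black block, 24 (x) by 18 (y) mm, 72 to 112 mm above the feet: pinch it across y. This point is 56 mm above the feet. Starts hung over rung 3, x along it, this point 6 mm below its axis.
- tray: Grey open tray, fixed to the table: 165 mm (x) by 125 mm (y) outside, 28 mm high, walls and floor 4 mm thick. Origin at the centre of its underside on the table, z up. Both metal plates fit in it side by side along its x.
- cup1: White paper cup, 74 mm wide, 92 mm high, at the left of the sheets; a bystander, leave it. Origin: centre of its underside.
- cup2: White paper cup, 74 mm wide, 92 mm high, beyond the bench; a bystander, leave it. Origin: centre of its underside.
- eraser: Whiteboard eraser lying on its felt, 50 by 120 mm, 30 mm high; a bystander, leave it. Origin: centre of its underside.
- jug: Clear plastic measuring jug, 110 mm wide, 170 mm high; a bystander beyond the bench, leave it. Origin: centre of its underside.
- goggles: Safety glasses, 150 mm wide, 55 mm high, 140 mm deep; a bystander beyond the bench, leave them. Origin: under the lenses.
- cap: Red screw cap, 38 mm wide, 16 mm high; a bystander beyond the bench, leave it. Origin: centre of its underside.
Mind the look-alikes: they are no part of the job. Leave any green or purple look-alike of the part that bears sheet1_mid alone. What is shaped like the part that bears sheet3_mid but orange is not meant.

How it is judged:
By the outcome, as a careful person would: the job done as asked, in the order asked, and still so for the second after the job is handed in, with the robot touching nothing.
Of plate1, plate2 only 1 to 2 are there at a start; the rules pass over those that are not, and their reading is None.
Of sheet1, sheet2, sheet3, sheet4 only 2 to 4 are there at a start; the rules pass over those that are not, and their reading is None.
At some moment in a run one of sheet1, sheet2, sheet3, sheet4 may be knocked a few centimetres aside while the robot is not near it.
It also fails if it takes over 210 s, if anything falls off the work surface, if the arm or the gripper's body presses on something with over 40 N, if the wrist force passes 120 N, or if a joint passes its speed limit or range.

### The arm

A 6-joint arm with a two-finger parallel gripper is mounted at the origin on the work surface. World frame = base frame: x ahead of the robot, y to its left, z up, the work surface at z = 0. Lengths are in mm, angles in rad, forces in N, time in s.
With the tool pointing down it reaches from about 350 to 975 mm from the base axis. Payload 7.1 kg.
Tool frame: the origin (TCP) lies midway between the tips of the shut fingers; the grasp point (between the pads) lies 19 mm behind it (ctrl.pinch_z is the distance from the TCP to the grasp point, in mm); z points along the fingers, y is the direction in which the jaws open and shut (so a half turn about z gives the same grasp; the last joint's range is limited). The gripper opens to 88 mm and grips with 3 to 60 N. Pads are 20 mm wide; open, the fingers measure 115 mm over their backs; the gripper's body (75 mm by 178 mm) begins 61 mm behind the grasp point.
Start: joints at [1.287, 0.423, 1.63, -0, 1.089, -0.019], TCP at [163.541, 603.207, 222.675] pointing down, gripper open.
Joint ranges: [-3, 3], [-0.9, 2.11], [0.09, 2.58], [-1.31, 4.45], [0.11, 2.69], [-2.54, 2.54]. Speed limits (rad/s): [2.39, 2.39, 3.01, 3.14, 3.14, 3.14].

### API

Orientations are given as a rotation vector (axis times angle).
In Python, from workcell import ctrl gives the robot as it stands.
- The arm moves only by the tool jog_arm, never from a script. Its arguments are lists of equal length, an entry for each row: "xyz": the shift along the world's x, y, z in mm, a list of three; "yaw": the turn about the world's z in degrees. A call has 1 to 20 rows; each row shifts and turns the pose as measured when the row begins; what a row does not reach is not made up. A row lasts 1/12 s, in which the tool goes at most 41.7 mm and 7.16 degrees, less where a joint would pass 70% of its speed; a pose out of reach is approached as far as the arm can. A call with a gripper value outside its range is refused whole. "gripper" is the closure, from 0 (fully open) to 1 (shut), set as the call begins (left out, the last holds). The fingers move at their own pace and stop on an object; the grip force is fixed at half the most. Time passes only in rows, so rows that do not move let the fingers close. It gives the time, the measured TCP pose, the force and the opening at its end, in the units of the state.
- ctrl.get_obs(): the state, without advancing time (a new reading comes with each control period).
- ctrl.get_image(name): name is "scene" or "top" or "wrist"; returns a dict with "img" (480x640x3 uint8, blue, green, red), "K" (3x3 intrinsics, pixels), "R" (3x3) and "t" (3): a world point X has camera coordinates R X + t. Camera axes: x right, y down, z forward; pixel columns grow to the right and rows downward; lengths in mm; the calibration is good to about 2 mm. The wrist camera is an equidistant fisheye: a pixel r from the principal point sees the ray r / f radians off the axis. A picture is of the moment at which its call begins. There is no depth.
- ctrl.close_job(): hands the job in, once; it reports no verdict.
Trained networks look in a picture, given as the dict that the camera call returned (one of the last four; its "shot" number tells which), for a name from the list of things; names that differ only in an ending like _2 or _b are one class to them, and where a whole thing is asked for, a point or a joint stands for the part that bears it (a point fixed in the world has none). Each returns a list of dicts, best first, with "confidence" (0 to 1); they miss things now and then, are a little off and sometimes report something else, mostly with a low value. They report only what shows in the picture. A call takes as long as a camera call. They do not tell look-alikes from the thing itself.
- ctrl.find_in(picture, thing): "centre" ([column, row] as shares, 0 to 1, of the picture: columns of its width, rows of its height, amid what is visible of it).
- ctrl.regions_of(picture, thing): "region" (480x640 bool, what is visible of it) and "centre" ([column, row] as shares, 0 to 1, of the picture: columns of its width, rows of its height, amid what is visible of it).
- ctrl.pinpoint(picture, thing): "centre" ([column, row] as shares, 0 to 1, of the picture: columns of its width, rows of its height: a listed point, or the origin of a listed thing).
The state is a dict: "t": time; "qpos": joint angles; "qvel": joint speeds; "joint_torque": joint torques, N m; "ee_pos": TCP position; "orientation": TCP orientation; "ft_force": force on the tool from outside, world axes, zero at the start; "moment": the same for the moment, N m; "width": finger opening in mm.
Only numpy, scipy, OpenCV 4.12 (cv2) and the standard library are available. Lean on these libraries where they do the work, as an engineer would, in place of code of your own. Each camera call takes 0.05 s, during which the arm holds its last target.

## Working session

There is one attempt and no reset: what is moved stays moved. The work goes in short steps, Python scripts to look and compute and a tool call to move; the robot and the scene stay as the last step left them, time stands still between calls to the robot, and variables do not carry over. Pictures are saved under pics/ and viewed, and the job is handed in when it is done.

Besides the shell and the picture viewer there is one more tool, called after "Request:" by a JSON object that holds its "method" and its "body", one argument or row to a line. jog_arm: Moves the arm, as the interface text tells. Its arguments: {"type":"object","properties":{"xyz":{"type":"array","items":{"type":"array","items":{"type":"number"}}},"yaw":{"type":"array","items":{"type":"number"}},"gripper":{"type":"number"}},"required":["xyz","yaw"]}

```bash
mkdir -p pics; ls
cat > h.py <<'E'
import numpy as np, cv2
from workcell import ctrl
def shot(n,fn=None):
    p=ctrl.get_image(n)
    if fn: cv2.imwrite('pics/'+fn,p['img'])
    return p
def ray(p,uv):
    K,R,t=map(np.array,(p['K'],p['R'],p['t']))
    d=np.linalg.inv(K)@np.array([uv[0],uv[1],1.]); return -R.T@t, R.T@d
def onz(p,uv,z):
    c,d=ray(p,uv); return c+d*(z-c[2])/d[2]
def proj(p,X):
    K,R,t=map(np.array,(p['K'],p['R'],p['t']))
    x=K@(R@np.array(X,float)+t); return x[:2]/x[2]
E
python3 - <<'E'
from h import *
for n in ('scene','top','wrist'):
    p=shot(n,n+'0.png')
    if n!='wrist':print(n,np.round(-np.array(p['R']).T@np.array(p['t'])), np.round(p['K'],0).tolist())
o=ctrl.get_obs(); print(o)
E
```

```text
pics
scene [1008. -473. 1124.] [[474.0, 0.0, 316.0], [0.0, 474.0, 231.0], [0.0, 0.0, 1.0]]
top [ 377.  -10. 1312.] [[456.0, 0.0, 316.0], [0.0, 456.0, 247.0], [0.0, 0.0, 1.0]]
{'t': 0.15, 'qpos': array([ 1.28698210e+00,  4.23642398e-01,  1.63051796e+00,  2.45835554e-05,
        1.08859486e+00, -1.89882604e-02]), 'qvel': array([ 0.00135159, -0.00082237, -0.00238386, -0.00010769,  0.00059772,
        0.00011858]), 'joint_torque': array([ 4.53828318e-05, -5.44982994e+01, -2.73921436e+01,  6.45175204e-02,
        2.04119756e-02, -3.63449772e-05]), 'ee_pos': array([163.42775919, 602.80297342, 222.09319044]), 'orientation': array([-4.14764826e-01, -3.11389377e+00,  1.79999582e-03]), 'ft_force': array([ 0.36994655, -0.34653435, -0.73591327]), 'moment': array([-0.08754724, -0.01392304,  0.02675838]), 'width': 87.80521144936742}
```

View pics/scene0.png

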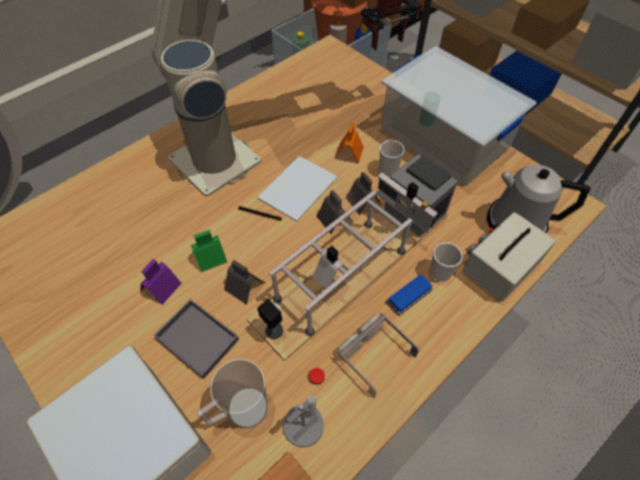

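View pics/top0.png

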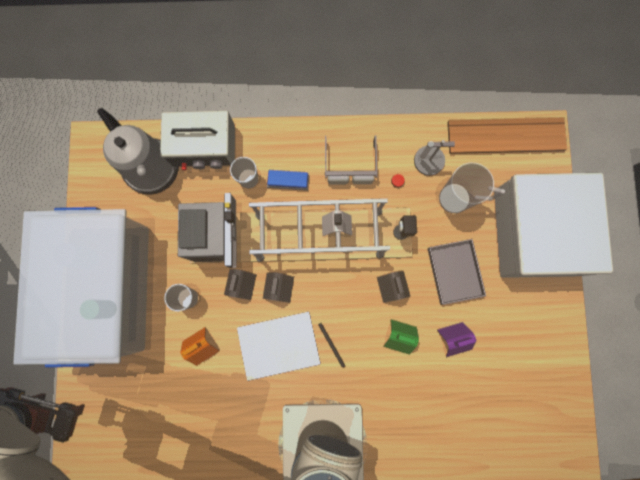

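View pics/wrist0.png

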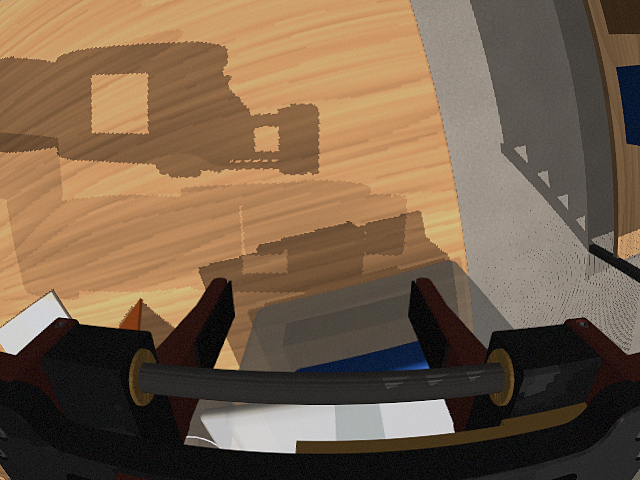

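The top view shows the plate on rung 3 at (338,222), dark smoked sheets at about (240,285), (278,288) and (393,287), and green, purple and orange look-alikes. The shutter grip is at about (230,203) and the tray at (456,272). Next I measure these.

```bash
cat > m.py <<'E'
from h import *
S=np.array([640,480])
ps={n:shot(n) for n in('scene','top')}
for th in ['rack','rung1','rung2','rung3','rung4','shutter_grip','sheet1_mid','plate1_mid','tray','bench','cup1','cup2']:
    z=dict(shutter_grip=196,sheet1_mid=56,plate1_mid=144,tray=0,bench=0,cup1=0,cup2=0).get(th,150)
    for n,p in ps.items():
        for r in ctrl.pinpoint(p,th):
            if r['confidence']<.2: continue
            uv=np.array(r['centre'])*S
            print(th,n,round(r['confidence'],2),np.round(uv),np.round(onz(p,uv,z)[:2],1))
E
python3 m.py
python3 - <<'E'
import cv2
a=cv2.imread('pics/top0.png')
cv2.imwrite('pics/topc.png',cv2.resize(a[170:350,170:500],None,fx=2.4,fy=2.4,interpolation=2))
b=cv2.imread('pics/scene0.png')
cv2.imwrite('pics/scenec.png',cv2.resize(b[140:360,200:460],None,fx=2.7,fy=2.7,interpolation=2))
E
```

```text
rack scene 0.61 [346. 245.] [583.6   6.4]
rack top 0.91 [316. 225.] [585.4   4.4]
rung1 scene 0.88 [297. 283.] [ 582.5 -150.9]
rung1 scene 0.78 [330. 254.] [578.1 -41.5]
rung1 scene 0.77 [355. 236.] [580.9  42.1]
rung1 scene 0.74 [385. 213.] [582.1 148.4]
rung1 top 0.96 [302. 224.] [589.1  41.1]
rung1 top 0.74 [375. 225.] [ 583.5 -147.5]
rung1 top 0.71 [261. 229.] [578.9 147.3]
rung1 top 0.53 [396. 179.] [ 703.4 -207.7]
rung2 scene 0.88 [297. 283.] [ 582.5 -150.9]
rung2 scene 0.78 [330. 254.] [578.1 -41.5]
rung2 scene 0.77 [355. 236.] [580.9  42.1]
rung2 scene 0.74 [385. 213.] [582.1 148.4]
rung2 top 0.96 [302. 224.] [589.1  41.1]
rung2 top 0.74 [375. 225.] [ 583.5 -147.5]
rung2 top 0.71 [261. 229.] [578.9 147.3]
rung2 top 0.53 [396. 179.] [ 703.4 -207.7]
rung3 scene 0.88 [297. 283.] [ 582.5 -150.9]
rung3 scene 0.78 [330. 254.] [578.1 -41.5]
rung3 scene 0.77 [355. 236.] [580.9  42.1]
rung3 scene 0.74 [385. 213.] [582.1 148.4]
rung3 top 0.96 [302. 224.] [589.1  41.1]
rung3 top 0.74 [375. 225.] [ 583.5 -147.5]
rung3 top 0.71 [261. 229.] [578.9 147.3]
rung3 top 0.53 [396. 179.] [ 703.4 
[... 989 characters left out ...]
0.83 [200. 339.] [ 470.5 -384.6]
tray scene 0.49 [367. 192.] [424.7 264.3]
tray top 0.85 [456. 273.] [ 464.7 -391.4]
bench scene 0.58 [341. 277.] [585.   -4.3]
bench scene 0.35 [318. 376.] [ 738.9 -230.4]
bench top 0.79 [319. 239.] [571.8  -2.9]
bench top 0.52 [399. 181.] [ 740.2 -239. ]
cup1 scene 0.75 [391. 171.] [416.4 381.2]
cup1 scene 0.73 [437. 274.] [754.1 195.6]
cup1 scene 0.43 [329. 264.] [532.2   1.4]
cup1 top 0.92 [186. 299.] [405.5 382.7]
cup1 top 0.55 [247. 178.] [760.2 208.8]
cup2 scene 0.75 [391. 171.] [416.4 381.2]
cup2 scene 0.73 [437. 274.] [754.1 195.6]
cup2 scene 0.43 [329. 264.] [532.2   1.4]
cup2 top 0.92 [186. 299.] [405.5 382.7]
cup2 top 0.55 [247. 178.] [760.2 208.8]
```

```bash
ls pics
```

```text
scene0.png
scenec.png
top0.png
topc.png
wrist0.png
```

View pics/topc.png

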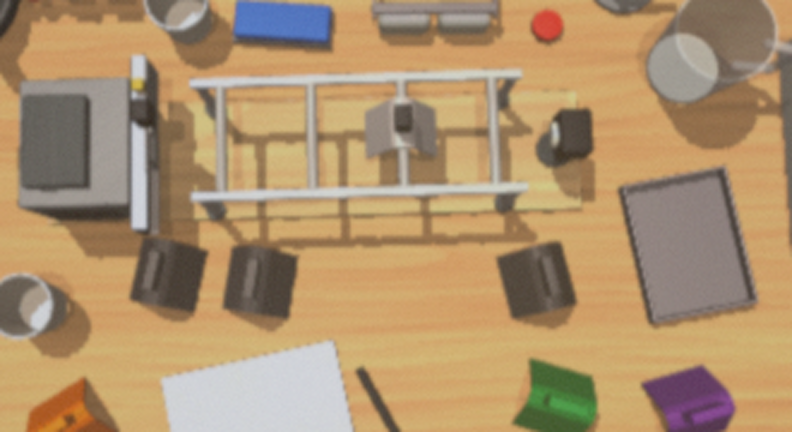

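View pics/scenec.png

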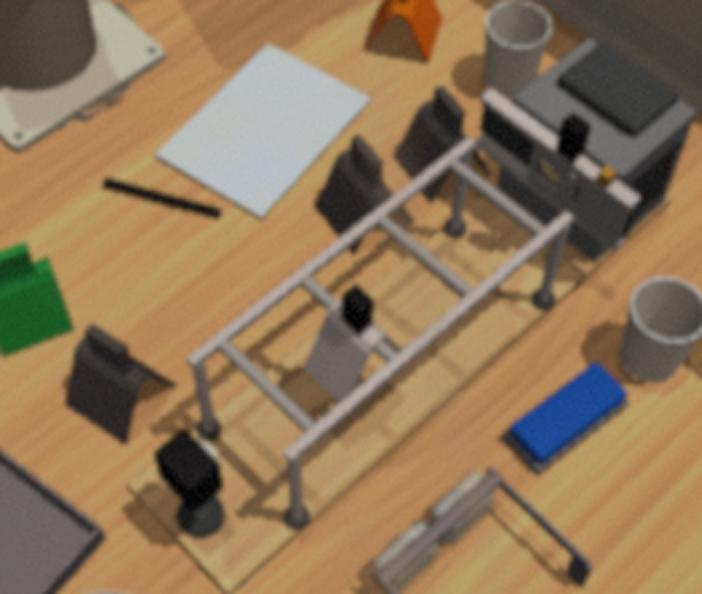

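```bash
cat > fit.py <<'E'
from h import *
from scipy.optimize import minimize
def B(x,y,z,q): 
    c,s=np.cos(q[2]),np.sin(q[2]); return [q[0]+c*x-s*y,q[1]+s*x+c*y,z]
ps={n:shot(n) for n in('scene','top')}
bars=[(sx*62,-180,sx*62,180,5,'y') for sx in(-1,1)]+[(-57,y,57,y,6,'x') for y in(147,49,-147)]
def prep(p):
    hsv=cv2.cvtColor(p['img'],cv2.COLOR_BGR2HSV).astype(np.float32); return cv2.GaussianBlur(hsv[...,1],(0,0),.7)
sat={n:prep(p) for n,p in ps.items()}
def cost(q,names=('scene','top')):
    tot=0
    for n in names:
        p=ps[n]; 
        for a in bars:
            ts=np.linspace(.04,.96,60)
            for off,w in((0,1),(-.6,.7),(.6,.7),(-2,-.5),(2,-.5)):
                o=off*a[4]
                P=[]
                for t in ts:
                    x=a[0]+(a[2]-a[0])*t+(o if a[5]=='y' else 0); y=a[1]+(a[3]-a[1])*t+(o if a[5]=='x' else 0)
                    P.append(proj(p,B(x,y,154,q)))
                P=np.array(P,np.float32)
                v=cv2.remap(sat[n],P[:,0].reshape(-1,1),P[:,1].reshape(-1,1),1)
                tot+=w*v.mean()
        # ends: beyond bars should be saturated
    return tot
if __name__=='__main__':
    for names in (('top',),('scene',),('scene','top')):
        r=min((minimize(cost,[x0,4,.03],args=(names,),method='Nelder-Mead',options=dict(initial_simplex=[[x0,4,.03],[x0+8,4,.03],[x0,12,.03],[x0,4,.07]],xatol=.02,fatol=.01)) for x0 in(578,585)),key=lambda r:r.fun)
        q=r.x; print(names,np.round(q[:2],1),np.degrees(q[2]).round(2),r.fun)
    for n,p in ps.items():
        im=cv2.resize(p['img'],None,fx=4,fy=4,interpolation=cv2.INTER_CUBIC)
        def L(A,Bb,c=(0,0,255)): cv2.line(im,*[tuple(int(v) for v in (proj(p,X)+.5)*4-.5) for X in(A,Bb)],c,1)
        for a in bars: L(B(a[0],a[1],154,q),B(a[2],a[3],154,q))
        cs=[(-72,-265),(72,-265),(72,375),(-72,375)]
        for i in range(4): L(B(*cs[i],12,q),B(*cs[(i+1)%4],12,q),(0,255,0))
        cs=[(-70,244),(70,244),(70,364),(-70,364)]
        for i in range(4): L(B(*cs[i],162,q),B(*cs[(i+1)%4],162,q),(255,0,0))
        c=proj(p,B(0,40,100,q))*4; x,y=int(c[0]-400),int(c[1]-300)
        cv2.imwrite(f'pics/fit_{n}.png',im[max(y,0):y+600,max(x,0):x+800])
E
python3 fit.py
```

```text
('top',) [583.2  -1.4] 0.59 -154.4925537109375
('scene',) [583.2  -2.9] 0.67 -84.79916381835938
('scene', 'top') [583.2  -2.2] 0.61 -227.73223876953125
```

View pics/fit_top.png

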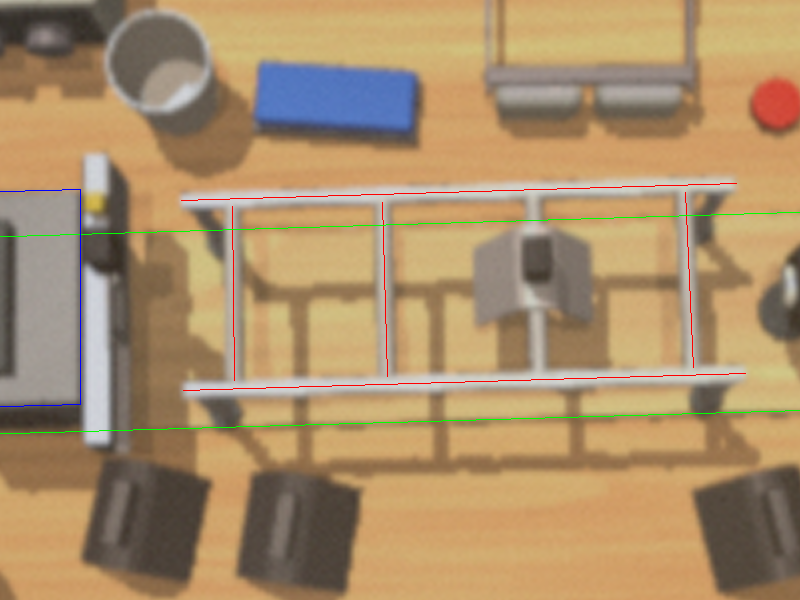

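View pics/fit_scene.png

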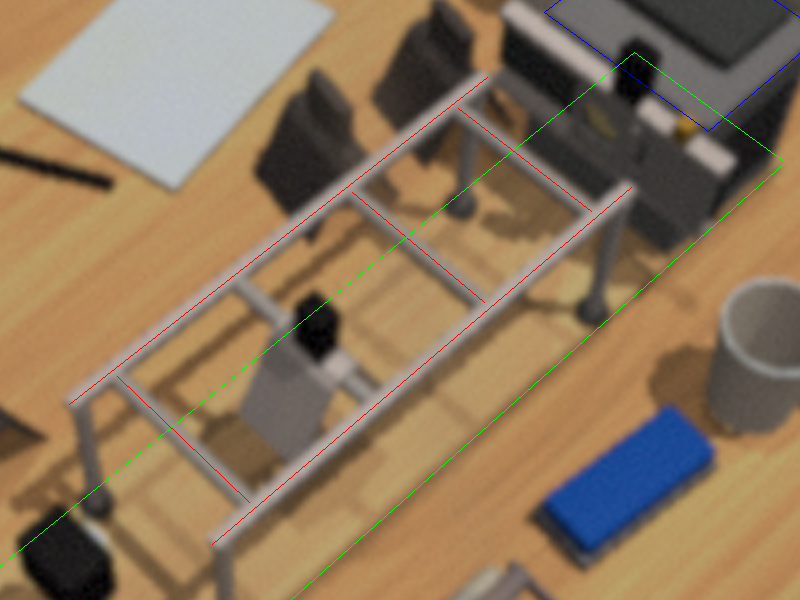

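Request:
{"method": "jog_arm", "body": {
  "xyz": [
    [0,0,30],
    [0,0,30],
    [0,0,30],
    [30,-26,0],
    [30,-26,0],
    [30,-26,0],
    [30,-26,0],
    [30,-26,0],
    [30,-26,0],
    [30,-26,0],
    [30,-26,0],
    [30,-26,0],
    [30,-26,0],
    [30,-26,0],
    [30,-26,0],
    [30,-26,0],
    [30,-26,0],
    [0,0,0],
    [0,0,0],
    [0,0,0]
  ],
  "yaw": [0,0,0,-6,-6,-6,-6,-6,-6,-6,-6,-6,-6,-2,0,0,0,0,0,0],
  "gripper": 0
}}

```text
t: 3.22
ee_pos: [598.4, 217.8, 318.2]
orientation: [2.021, 2.402, 0.012]
ft_force: [0.8, 0.9, -0.6]
width: 88.0
```

Run:
```python
from h import *
for n in('top','wrist'):
    p=shot(n,n+'1.png')
a=cv2.imread('pics/top0.png'); 
for n,(x,y) in dict(s12=(200,255),s3=(355,255)).items():
    c=a[y:y+60,x:x+100]; cv2.imwrite(f'pics/z_{n}.png',cv2.resize(c,None,fx=8,fy=8,interpolation=2))
```

```text
(no output)
```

View pics/wrist1.png

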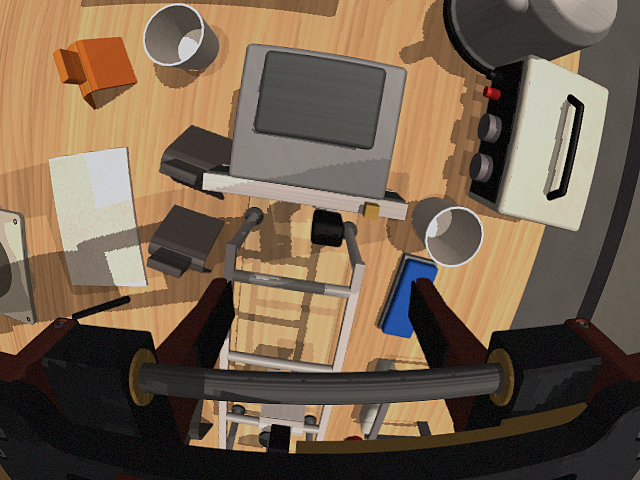

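View pics/z_s12.png

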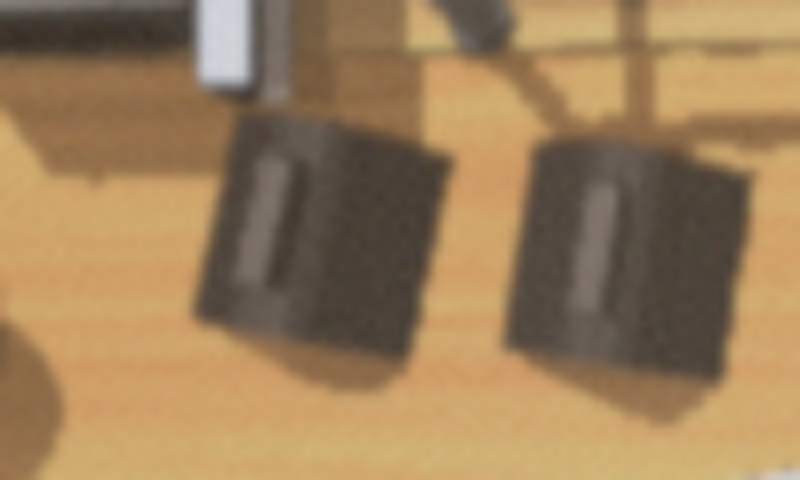

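View pics/z_s3.png

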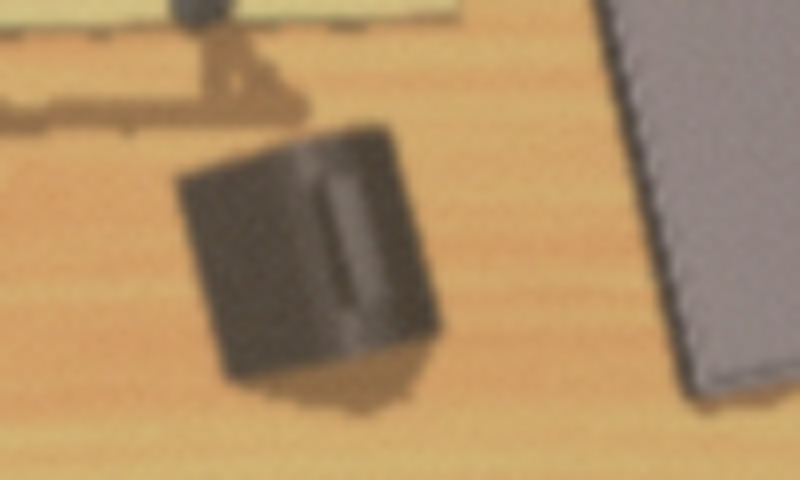

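```bash
cat >> h.py <<'E'
def wray(p,uv):
    K,R,t=map(np.array,(p['K'],p['R'],p['t']))
    x=(uv[0]-K[0,2])/K[0,0]; y=(uv[1]-K[1,2])/K[1,1]; r=np.hypot(x,y)
    d=np.array([x/r*np.sin(r),y/r*np.sin(r),np.cos(r)]) if r>1e-9 else np.array([0,0,1.])
    return -R.T@t, R.T@d
def wonz(p,uv,z):
    c,d=wray(p,uv); return c+d*(z-c[2])/d[2]
def wproj(p,X):
    K,R,t=map(np.array,(p['K'],p['R'],p['t']))
    c=R@np.array(X,float)+t; h=np.hypot(c[0],c[1]); th=np.arctan2(h,c[2])
    return np.array([K[0,2]+K[0,0]*th*c[0]/h,K[1,2]+K[1,1]*th*c[1]/h])
BQ=(583.2,-2.0,np.radians(.6))
def B(x,y,z,q=BQ):
    c,s=np.cos(q[2]),np.sin(q[2]); return np.array([q[0]+c*x-s*y,q[1]+s*x+c*y,z])
def jaw():
    o=ctrl.get_obs(); R,_=cv2.Rodrigues(np.array(o['orientation'])); return o['ee_pos'],np.degrees(np.arctan2(R[1,1],R[0,1]))%180
E
python3 - <<'E'
from h import *
t=shot('top'); w=shot('wrist')
f=lambda x,y,o:np.array([x/8+o[0],y/8+o[1]])-.44
for n,o,c,a,b in(('s1',(200,255),(265,215),(280,160),(248,280)),('s2',(200,255),(594,245),(605,185),(582,305)),('s3',(355,255),(361,242),(343,175),(378,305))):
    C,A,E=[onz(t,f(*k,o),112) for k in(c,a,b)]; d=A-E
    print(n,C[:2].round(1),'xdir deg',np.degrees(np.arctan2(d[1],d[0])).round(1),np.linalg.norm(d).round(1))
print(jaw())
print('grip expected',B(22,222,196), wproj(w,B(22,222,218)), wproj(w,B(22,222,196)))
for r in ctrl.pinpoint(w,'shutter_grip'): print(r, wonz(w,np.array(r['centre'])*[640,480],196))
for i in(1,2,3,4): print(i,wproj(w,B(0,147-98*(i-1),156)))
for c in [(-62,180),(62,180),(62,-180),(-62,-180)]: print(c,wproj(w,B(*c,155)))
E
```

```text
s1 [446.4 227.2] xdir deg -14.7 40.6
s2 [434.6 118.8] xdir deg -11.2 40.0
s3 [ 429.6 -211.1] xdir deg 12.8 43.7
(array([597.32869668, 219.37720284, 318.58730549]), np.float64(10.001717987760355))
grip expected [602.87405765 220.21820685 196.        ] [326.25161889 239.64281097] [325.66377069 231.23966146]
{'centre': [0.5131, 0.466], 'confidence': 0.76} [603.89459254 226.7513531  196.        ]
1 [289.39417368 289.52614812]
2 [278.13461858 368.81279842]
3 [270.19417312 428.30042695]
4 [264.59808397 472.4483866 ]
(-62, 180) [229.5413137  247.42665199]
(62, 180) [358.96348147 267.43593422]
(62, -180) [305.42637923 489.20206971]
(-62, -180) [221.20595677 477.07703781]
```

Run:
```python
from h import *
w=shot('wrist')
im=cv2.resize(w['img'],None,fx=3,fy=3,interpolation=2)
P=lambda X:tuple(int(v) for v in (wproj(w,X)+.5)*3)
def poly(pts,c):
    for i in range(len(pts)): cv2.line(im,P(pts[i]),P(pts[(i+1)%len(pts)]),c,1)
for z,c in((218,(0,0,255)),(174,(0,255,0))):
    poly([B(22+a,222+b,z) for a,b in((-12,-9),(12,-9),(12,9),(-12,9))],c)
for y in(147,49): 
  for s in(-6,6): poly([B(-57,y+s,150),B(57,y+s,150)],(255,0,255))
for x in(-67,-57,57,67): poly([B(x,180,155),B(x,0,155)],(255,0,255))
cv2.imwrite('pics/w1o.png',im[450:1050,560:1300])
print(-np.array(w['R']).T@w['t'])
```

```text
[582.3393707  302.25832911 480.8376916 ]
```

View pics/w1o.png

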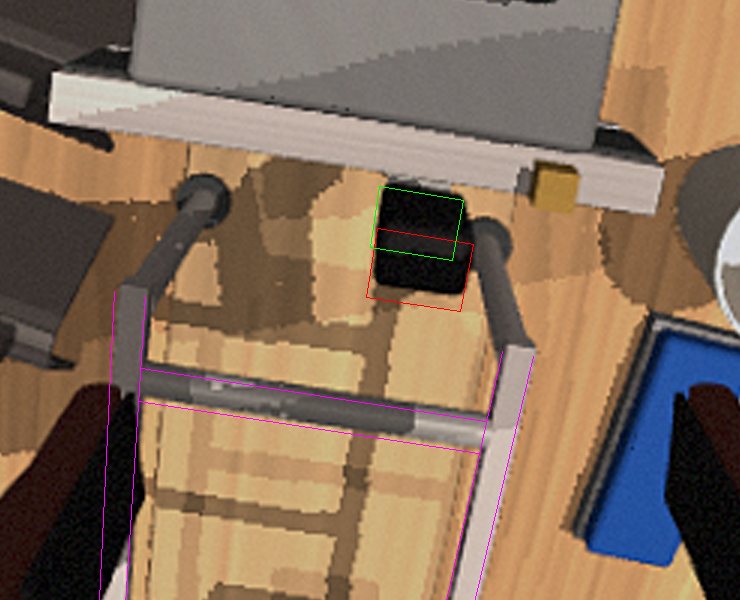

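Request:
{"method": "jog_arm", "body": {
  "xyz": [
    [3,2,-20],
    [3,2,-20],
    [0,0,-20],
    [0,0,0],
    [0,0,0]
  ],
  "yaw": [-5,-5,0,0,0]
}}

```text
t: 3.93
ee_pos: [602.3, 227.7, 260.0]
orientation: [2.22, 2.215, 0.02]
ft_force: [0.1, 0.1, 1.3]
width: 88.0
```

```bash
cat > wo.py <<'E'
from h import *
import sys
def ov(fn,sx,q=BQ,crop=(450,1050,560,1300)):
    w=shot('wrist')
    im=cv2.resize(w['img'],None,fx=3,fy=3,interpolation=2)
    P=lambda X:tuple(int(v) for v in (wproj(w,X)+.5)*3)
    def poly(pts,c):
        for i in range(len(pts)): cv2.line(im,P(pts[i]),P(pts[(i+1)%len(pts)]),c,1)
    for z,c in((218,(0,0,255)),(174,(0,255,0))):
        poly([B(sx+a,222+b,z,q) for a,b in((-12,-9),(12,-9),(12,9),(-12,9))],c)
    for y in(147,49,-49,-147):
      for s in(-6,6): poly([B(-57,y+s,150,q),B(57,y+s,150,q)],(255,0,255))
    for x in(-67,-57,57,67): poly([B(x,180,155,q),B(x,-180,155,q)],(255,0,255))
    a=crop; cv2.imwrite('pics/'+fn,im[a[0]:a[1],a[2]:a[3]])
E
python3 -c "
from wo import *
print(jaw()); ov('w2.png',22,crop=(500,1100,560,1300))"
```

```text
(array([602.33576587, 227.66152512, 260.01612828]), np.float64(179.88284498878554))
```

View pics/w2.png

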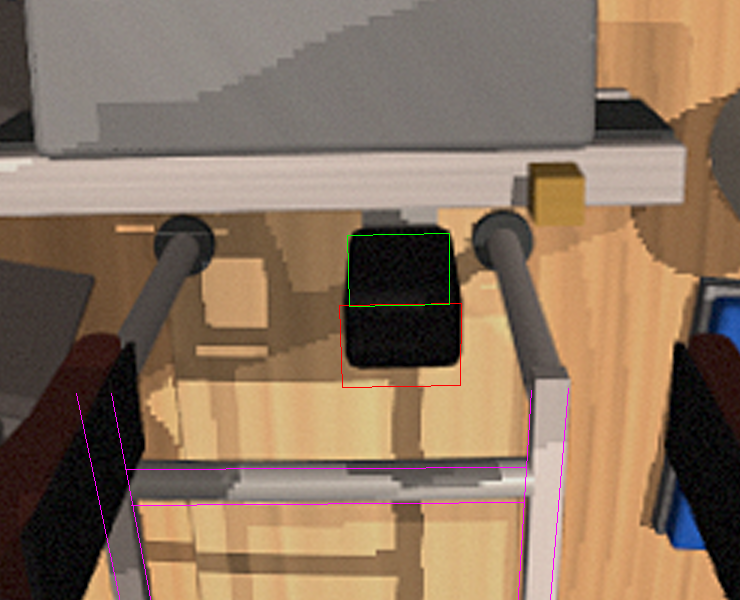

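Request:
{"method": "jog_arm", "body": {
  "xyz": [
    [0,-3,-20],
    [0,-2,-20],
    [0,0,-20],
    [0,0,-13],
    [0,0,0],
    [0,0,0]
  ],
  "yaw": [0.5,0,0,0,0,0]
}}

```text
t: 4.48
ee_pos: [605.7, 225.3, 193.8]
orientation: [2.2, 2.227, 0.038]
ft_force: [0.1, 0.3, -0.3]
width: 87.6
```

Request:
{"method": "jog_arm", "body": {
  "xyz": [
    [0,0,0],
    [0,0,0],
    [0,0,0],
    [0,0,0],
    [0,0,0],
    [0,0,0]
  ],
  "yaw": [0,0,0,0,0,0],
  "gripper": 1
}}

```text
t: 4.98
ee_pos: [608.5, 226.5, 199.8]
orientation: [2.197, 2.225, 0.049]
ft_force: [0.4, 0.4, -0.8]
width: 51.1
```

Request:
{"method": "jog_arm", "body": {
  "xyz": [
    [-1,-1,-7],
    [0,0,-6],
    [0,0,-5],
    [0,0,-2],
    [0,0,-1],
    [0,0,-1]
  ],
  "yaw": [0,0,0,0,0,0]
}}

```text
t: 5.48
ee_pos: [605.0, 225.4, 178.6]
orientation: [2.2, 2.227, 0.043]
ft_force: [-1.9, -1.5, 12.9]
width: 24.3
```

Request:
{"method": "jog_arm", "body": {
  "xyz": [
    [-10,0,0],
    [-10,0,0],
    [-10,0,0],
    [-10,0,0],
    [-10,0,0],
    [-10,0,0]
  ],
  "yaw": [0,0,0,0,0,0]
}}

```text
t: 5.98
ee_pos: [547.8, 224.7, 178.7]
orientation: [2.198, 2.222, 0.052]
ft_force: [2.4, -0.1, 4.5]
width: 24.8
```

Request:
{"method": "jog_arm", "body": {
  "xyz": [
    [-9,0,0],
    [-7,0,0],
    [-2,0,0],
    [-2,0,0],
    [0,0,0]
  ],
  "yaw": [0,0,0,0,0]
}}

```text
t: 6.4
ee_pos: [530.4, 224.5, 178.6]
orientation: [2.191, 2.217, 0.066]
ft_force: [-0.3, -0.5, 7.4]
width: 25.3
```

Release and look.

Request:
{"method": "jog_arm", "body": {
  "xyz": [
    [0,0,-1],
    [0,0,-1],
    [0,0,-1],
    [0,0,0],
    [0,0,0],
    [0,0,20],
    [0,0,25],
    [0,0,25],
    [0,0,25],
    [0,0,0]
  ],
  "yaw": [0,0,0,0,0,0,0,0,0,0],
  "gripper": 0
}}

```text
t: 7.23
ee_pos: [524.2, 223.2, 268.3]
orientation: [2.194, 2.222, 0.048]
ft_force: [1.0, 1.1, 0.3]
width: 86.6
```

```bash
python3 -c "
from wo import *
print(jaw()); ov('w3.png',-50,crop=(400,1000,560,1300)); shot('scene','scene3.png')"
```

```text
(array([524.22887588, 223.21047486, 268.3444166 ]), np.float64(0.718653124023483))
```

View pics/w3.png

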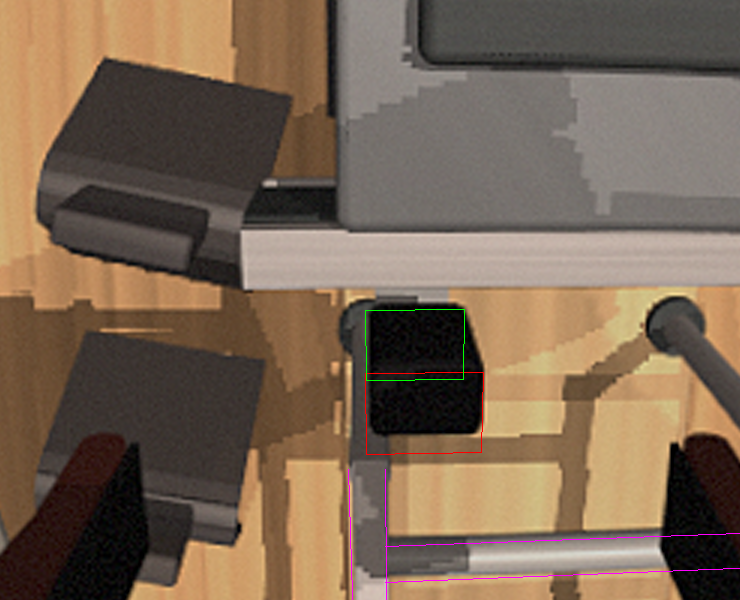

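View pics/scene3.png

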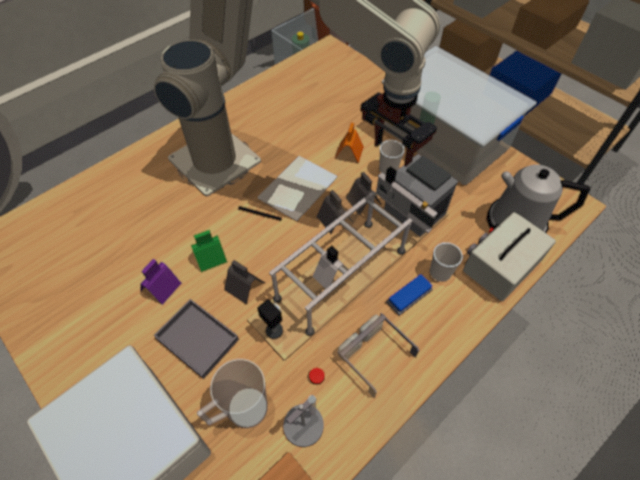

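Request:
{"method": "jog_arm", "body": {
  "xyz": [
    [0,0,20],
    [0,0,15],
    [8,-30,0],
    [8,-30,0],
    [8,-30,0],
    [8,-30,0],
    [8,-30,0],
    [8,-30,0],
    [6,-30,0],
    [4,-30,0],
    [0,-20,0],
    [0,-10,0],
    [0,0,0],
    [0,0,0],
    [0,0,0]
  ],
  "yaw": [-6,-6,-6,-6,-6,-6,-6,-6,-6,-6,-6,-6,-6,-6,-6]
}}

```text
t: 8.58
ee_pos: [567.8, -61.7, 273.3]
orientation: [3.133, -0.093, -0.037]
ft_force: [0.3, 0.9, -0.9]
width: 88.2
```

```bash
python3 -c "
from wo import *
print(jaw(),ctrl.get_obs()['qpos']); ov('w4.png',-50,crop=(0,1440,0,1920))
w=cv2.imread('pics/w4.png'); cv2.imwrite('pics/w4.png',cv2.resize(w,(800,600),interpolation=3))"
```

```text
(array([567.80030078, -61.65384839, 273.34801845]), np.float64(86.62260316209078)) [-0.12379335  0.29997764  1.68831834 -0.0103947   1.17641909  1.51015032]
```

View pics/w4.png

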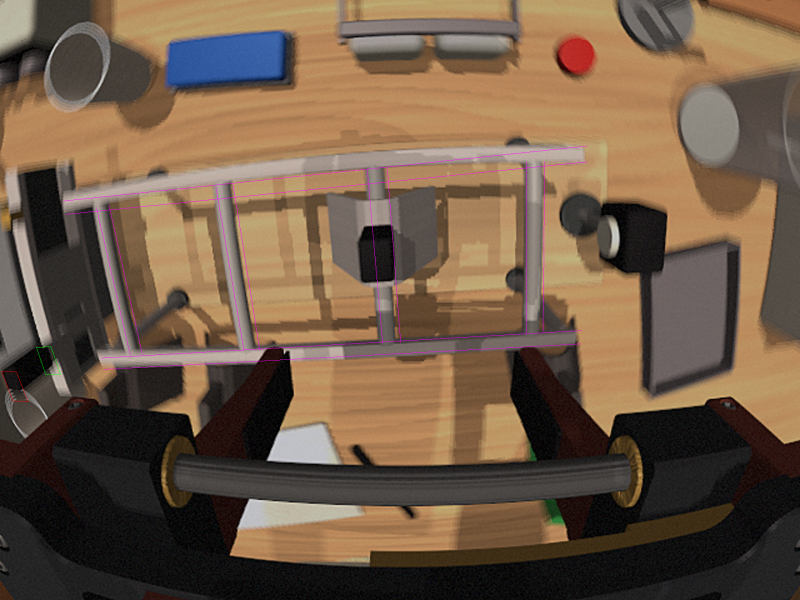

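Request:
{"method": "jog_arm", "body": {
  "xyz": [
    [6,5,0],
    [6,3,0],
    [0,0,0],
    [0,0,0],
    [0,0,0]
  ],
  "yaw": [3,1.5,0,0,0]
}}

```text
t: 9.05
ee_pos: [577.2, -52.9, 267.1]
orientation: [3.134, 0.036, -0.053]
ft_force: [0.3, -0.1, 0.1]
width: 87.6
```

```bash
cat > wfit.py <<'E'
from h import *
from scipy.optimize import minimize
# refine the bench pose in a wrist picture by side bars & rungs (desaturated on wood)
def wfit(rungs,p=None,q0=BQ,yr=(-180,180)):
    p=p or shot('wrist')
    sat=cv2.GaussianBlur(cv2.cvtColor(p['img'],cv2.COLOR_BGR2HSV)[...,1].astype(np.float32),(0,0),1)
    bars=[(s*62,yr[0],s*62,yr[1],5,'y') for s in(-1,1)]+[(-52,y,52,y,6,'x') for y in rungs]
    def cost(q):
        tot=0
        for a in bars:
            for off,w in((0,1),(-.7,.7),(.7,.7),(-1.6,-.6),(1.6,-.6)):
                o=off*a[4]; P=[]
                for t in np.linspace(.04,.96,40):
                    x=a[0]+(a[2]-a[0])*t+(o if a[5]=='y' else 0); y=a[1]+(a[3]-a[1])*t+(o if a[5]=='x' else 0)
                    P.append(wproj(p,B(x,y,154 if a[5]=='x' else 155,q)))
                P=np.array(P,np.float32)
                tot+=w*cv2.remap(sat,P[:,:1],P[:,1:],1).mean()
        return tot
    best=None
    for dy in(-4,2,6):
        s=np.array([q0[0],q0[1]+dy,q0[2]])
        r=minimize(cost,s,method='Nelder-Mead',options=dict(initial_simplex=[s,s+[5,0,0],s+[0,5,0],s+[0,0,.03]],xatol=.02,fatol=.01))
        if best is None or r.fun<best.fun: best=r
    return best.x,best.fun
E
python3 -c "
from wo import *
from wfit import wfit
print(jaw())
q,f=wfit([147,49,-147],yr=(-170,170)); print(q[:2],np.degrees(q[2]),f)
ov('w5.png',-50,q=q,crop=(0,1440,0,1920))
w=cv2.imread('pics/w5.png'); cv2.imwrite('pics/w5.png',cv2.resize(w,(800,600),interpolation=3))"
```

```text
(array([577.18341678, -52.94352243, 267.10299006]), np.float64(91.31950489845883))
[ 5.85785862e+02 -2.45064053e-01] 0.6304952931357101 -87.7181167602539
```

View pics/w5.png

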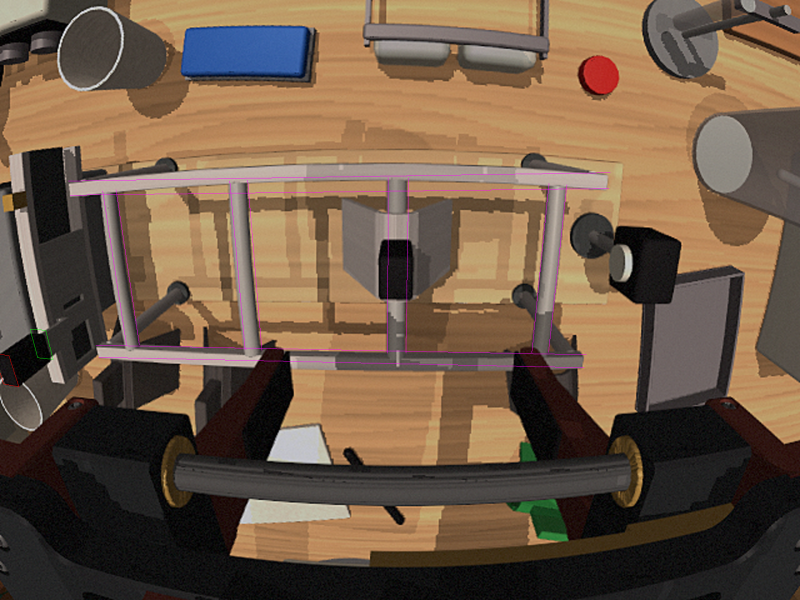

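```bash
sed -i 's/^BQ=.*/BQ=(584.5,-0.8,np.radians(.6))/' h.py
python3 - <<'E'
from h import *
t=shot('top');w=shot('wrist')
print(onz(t,(337.5,218.3),200))
im=cv2.resize(w['img'],None,fx=3,fy=3,interpolation=2)
P=lambda X:tuple(int(v) for v in (wproj(w,X)+.5)*3)
def poly(pts,c):
    for i in range(len(pts)): cv2.line(im,P(pts[i]),P(pts[(i+1)%len(pts)]),c,1)
for z,c in((200,(0,0,255)),(160,(0,255,0))): poly([B(a,-49+b,z) for a,b in((-12,-9),(12,-9),(12,9),(-12,9))],c)
cv2.imwrite('pics/w6.png',im[400:900,660:1260]); print(B(0,-49,0),jaw())
E
```

```text
[592.74698721 -49.57027266 200.        ]
[585.01311742 -49.7973133    0.        ] (array([577.34287728, -53.15633369, 267.76536496]), np.float64(91.2725206396154))
```

View pics/w6.png

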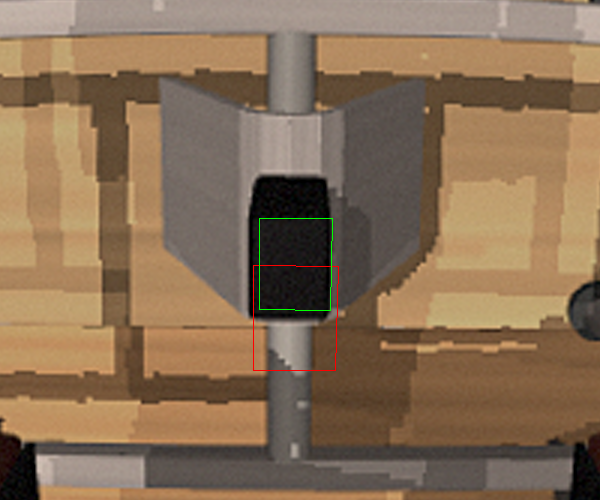

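Request:
{"method": "jog_arm", "body": {
  "xyz": [
    [8,1,-20],
    [8,1,-20],
    [0,0,-20],
    [0,0,-15],
    [0,0,0],
    [0,0,0]
  ],
  "yaw": [0,0,0,0,0,0]
}}

```text
t: 9.75
ee_pos: [595.3, -51.7, 193.3]
orientation: [3.133, 0.034, -0.041]
ft_force: [-0.2, 0.1, -0.1]
width: 87.8
```

Run:
```python
from h import *
w=shot('wrist','w7.png'); print(jaw(),ctrl.get_obs()['orientation'])
```

```text
(array([595.18759255, -51.69101419, 193.38671703]), np.float64(91.23167541537886)) [ 3.1327743   0.03350743 -0.04093086]
```

View pics/w7.png

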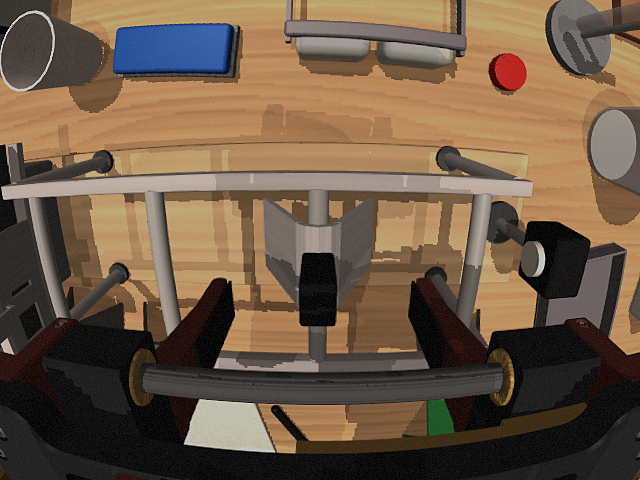

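Block is centred between the fingers. I go down another 25 and close.

Request:
{"method": "jog_arm", "body": {
  "xyz": [
    [0,0,-12],
    [0,0,-12],
    [0,0,-3],
    [0,0,0],
    [0,0,0]
  ],
  "yaw": [0,0,0,0,0]
}}

```text
t: 10.22
ee_pos: [596.8, -52.0, 167.1]
orientation: [3.132, 0.033, -0.033]
ft_force: [-0.3, 1.2, -0.6]
width: 87.9
```

Request:
{"method": "jog_arm", "body": {
  "xyz": [
    [0,0,0],
    [0,0,0],
    [0,0,0],
    [0,0,0],
    [0,0,0],
    [0,0,0],
    [0,0,0],
    [0,0,0],
    [0,0,0],
    [0,0,0]
  ],
  "yaw": [0,0,0,0,0,0,0,0,0,0],
  "gripper": 1
}}

```text
t: 11.05
ee_pos: [597.8, -52.1, 168.9]
orientation: [3.132, 0.033, -0.028]
ft_force: [-1.2, -0.4, 0.3]
width: 24.3
```

Request:
{"method": "jog_arm", "body": {
  "xyz": [
    [0,0,0],
    [0,0,0],
    [0,0,0]
  ],
  "yaw": [0,0,0]
}}

```text
t: 11.3
ee_pos: [597.9, -51.7, 168.9]
orientation: [3.133, 0.033, -0.028]
ft_force: [-0.1, 0.3, -0.3]
width: 18.0
```

Request:
{"method": "jog_arm", "body": {
  "xyz": [
    [0,0,15],
    [0,0,25],
    [0,0,25],
    [0,0,25],
    [0,0,20],
    [-12,-34,0],
    [-12,-34,0],
    [-12,-34,0],
    [-12,-34,0],
    [-12,-34,0],
    [-12,-34,0],
    [-12,-34,0],
    [-12,-30,0],
    [-12,-25,0],
    [-8,-10,0],
    [0,0,0],
    [0,0,0]
  ],
  "yaw": [0,0,0,0,0,2,2,2,2,2,2,0,0,0,0,0,0]
}}

```text
t: 12.72
ee_pos: [468.9, -366.9, 278.3]
orientation: [3.106, 0.384, -0.044]
ft_force: [0.8, 0.6, -1.5]
width: 18.0
```

Run:
```python
from h import *
t=cv2.imread('pics/top0.png'); p=shot('top'); s=shot('scene','scene8.png')
c=[np.array(k)/2.4+170-.3 for k in((620,187),(725,168),(755,300),(652,323))]
C=[onz(p,k,28)[:2] for k in c]; print(np.round(C,1),np.mean(C,0)); d=(C[1]-C[2]+C[0]-C[3]);print(np.degrees(np.arctan2(d[1],d[0])))
shot('wrist','w8.png');print(jaw())
```

```text
[[ 536.7 -309.3]
 [ 556.8 -433.6]
 [ 401.6 -458.7]
 [ 377.2 -338.4]] [ 468.08610284 -385.01917691]
9.767165705727491
(array([ 469.86772424, -365.66542807,  278.53080958]), np.float64(104.23912512872457))
```

View pics/w8.png

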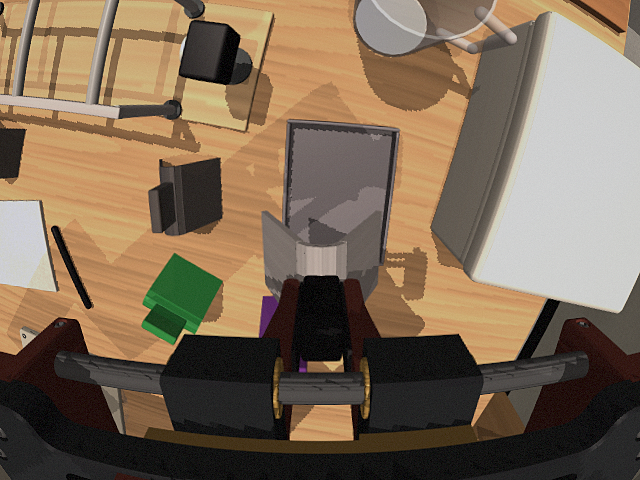

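View pics/scene8.png

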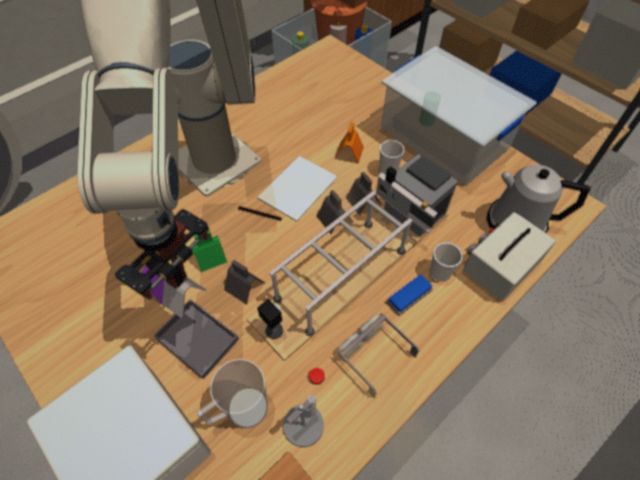

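Run:
```python
from h import *
p=shot('top'); s=shot('scene')
def tri(a,b):
    c1,d1=ray(p,a);c2,d2=ray(s,b);d1/=np.linalg.norm(d1);d2/=np.linalg.norm(d2)
    A=np.c_[d1,-d2];k=np.linalg.lstsq(A,c2-c1,rcond=None)[0];return (c1+d1*k[0]+c2+d2*k[1])/2,np.linalg.norm(c1+d1*k[0]-c2-d2*k[1])
print(tri((502,276),(128,348)))
cv2.imwrite('pics/a.png',cv2.resize(p['img'][150:300,420:640],None,fx=3.5,fy=3.5,interpolation=2))
cv2.imwrite('pics/b.png',cv2.resize(s['img'][290:480,0:250],None,fx=3,fy=3,interpolation=2))
```

```text
(array([ 439.03811127, -505.24692874,   97.08083853]), np.float64(43.76786011876581))
```

View pics/a.png

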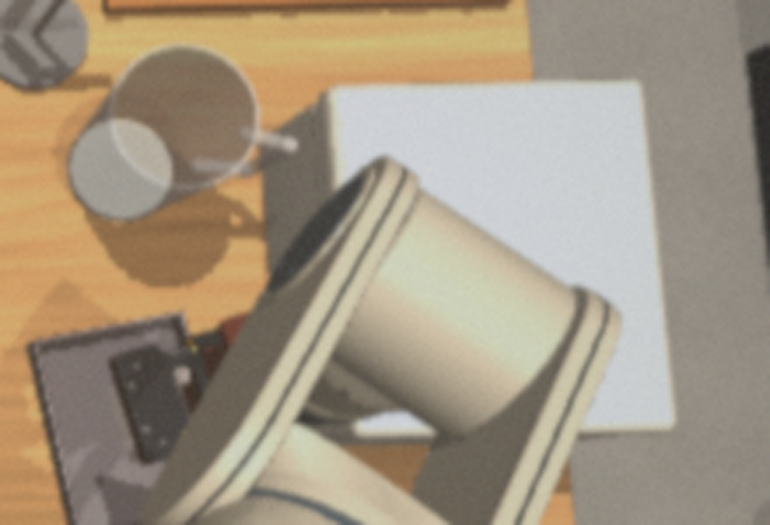

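View pics/b.png

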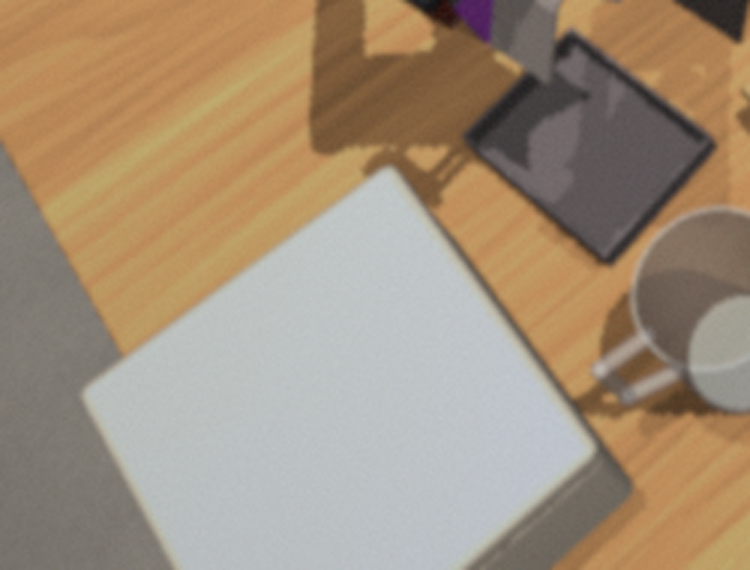

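Request:
{"method": "jog_arm", "body": {
  "xyz": [
    [0,-10,-20],
    [0,-10,-20],
    [0,0,-30],
    [0,0,-30],
    [0,0,-30],
    [0,0,-20],
    [0,0,0],
    [0,0,0]
  ],
  "yaw": [-2,-1,0,0,0,0,0,0]
}}

```text
t: 13.63
ee_pos: [477.2, -380.5, 127.1]
orientation: [3.107, 0.321, -0.032]
ft_force: [0.8, -0.1, -1.5]
width: 18.1
```

Run:
```python
from h import *
shot('wrist','w9.png');print(jaw())
```

```text
(array([ 477.14084983, -380.36975614,  127.20315281]), np.float64(101.82041180461883))
```

View pics/w9.png

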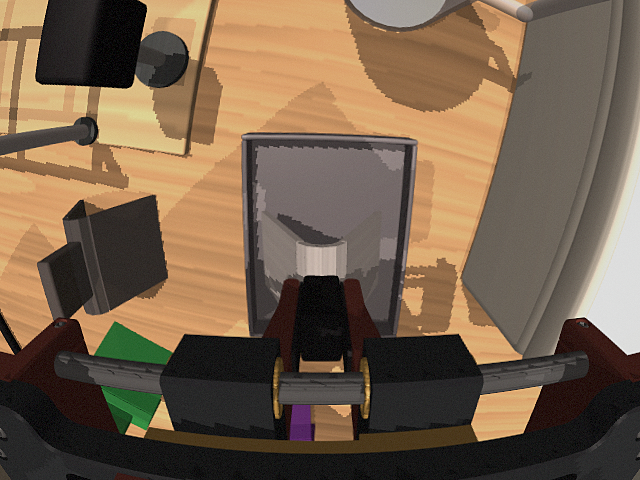

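Request:
{"method": "jog_arm", "body": {
  "xyz": [
    [-5,-2,-15],
    [-4,-2,-15],
    [0,0,-6],
    [0,0,-3],
    [0,0,-3],
    [0,0,-2]
  ],
  "yaw": [0,0,0,0,0,0]
}}

```text
t: 14.18
ee_pos: [475.1, -387.3, 92.3]
orientation: [3.095, 0.324, -0.014]
ft_force: [-0.3, -0.0, -2.7]
width: 17.9
```

Request:
{"method": "jog_arm", "body": {
  "xyz": [
    [-4,1,-3],
    [-3,1,-3],
    [-2,0,-2],
    [0,0,-2],
    [0,0,-2]
  ],
  "yaw": [0,0,0,0,0]
}}

```text
t: 14.6
ee_pos: [468.2, -386.9, 84.8]
orientation: [3.09, 0.324, -0.005]
ft_force: [-1.7, 2.2, 18.3]
width: 17.9
```

Contact (18 N). I release and rise.

Request:
{"method": "jog_arm", "body": {
  "xyz": [
    [0,0,1],
    [0,0,1],
    [0,0,0],
    [0,0,0],
    [0,0,0]
  ],
  "yaw": [0,0,0,0,0],
  "gripper": 0
}}

```text
t: 15.02
ee_pos: [468.7, -387.9, 88.6]
orientation: [3.088, 0.323, -0.002]
ft_force: [-0.0, -0.5, -0.1]
width: 47.8
```

Request:
{"method": "jog_arm", "body": {
  "xyz": [
    [0,0,10],
    [0,0,20],
    [0,0,30],
    [0,0,40],
    [0,0,40],
    [0,0,40],
    [0,0,10],
    [0,0,0]
  ],
  "yaw": [0,0,0,0,0,0,0,0]
}}

```text
t: 15.68
ee_pos: [465.0, -384.7, 287.7]
orientation: [3.093, 0.324, -0.009]
ft_force: [-0.2, -0.0, 0.4]
width: 87.8
```

Run:
```python
from h import *
w=shot('wrist','w10.png');print(jaw());t=shot('top','top10.png')
cv2.imwrite('pics/a10.png',cv2.resize(t['img'][230:370,180:500],None,fx=2.5,fy=2.5,interpolation=2))
```

```text
(array([ 465.13572199, -384.76833379,  287.1079894 ]), np.float64(101.97439043758453))
```

View pics/w10.png

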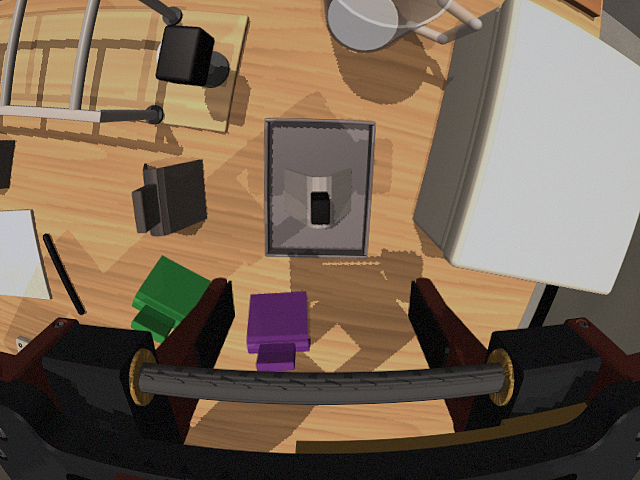

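View pics/a10.png

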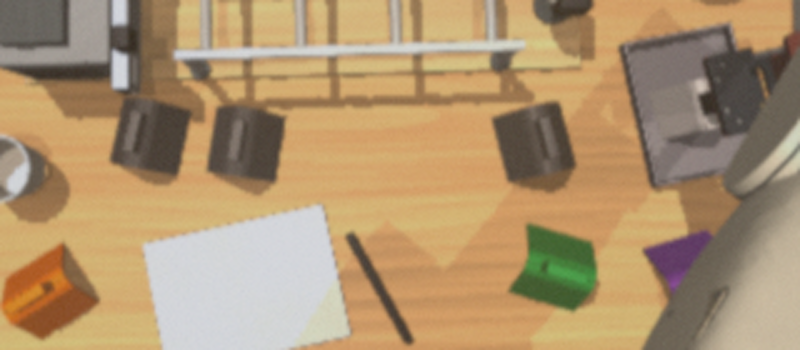

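Request:
{"method": "jog_arm", "body": {
  "xyz": [
    [-6,30,0],
    [-6,30,0],
    [-6,30,0],
    [-6,30,-15],
    [-6,30,-20],
    [-6,20,-20],
    [0,5,-20],
    [0,0,0],
    [0,0,0]
  ],
  "yaw": [0,0,0,0,0,0,0,0,0]
}}

```text
t: 16.53
ee_pos: [414.6, -197.2, 189.5]
orientation: [3.112, 0.324, -0.053]
ft_force: [0.7, 0.1, 0.4]
width: 88.0
```

```bash
cat > sh.py <<'E'
from h import *
def sheet(fn,x,y,deg,crop=None):
    w=shot('wrist'); im=cv2.resize(w['img'],None,fx=2,fy=2,interpolation=2)
    P=lambda X:tuple(int(v) for v in (wproj(w,X)+.5)*2)
    a=np.radians(deg); ex=np.array([np.cos(a),np.sin(a),0]); ey=np.array([-np.sin(a),np.cos(a),0]); o=np.array([x,y,0.])
    def poly(l,c):
        for i in range(len(l)): cv2.line(im,P(l[i]),P(l[(i+1)%len(l)]),c,1)
    for z,c in((112,(0,0,255)),(74,(0,255,0))): poly([o+ex*i+ey*j+[0,0,z] for i,j in((-22,-6),(22,-6),(22,6),(-22,6))],c)
    poly([o+ex*i+ey*j for i,j in((-38,-40),(38,-40),(38,40),(-38,40))],(255,255,0))
    ps,j=jaw(); cv2.circle(im,P([ps[0],ps[1],112]),3,(0,255,255),-1)
    cv2.imwrite('pics/'+fn,im[300:860,240:1040]); print(np.round(ps,1),round(j,1))
E
python3 -c "
from sh import *
sheet('w11.png',429.6,-211.1,12.8)"
```

```text
[ 414.4 -197.4  189.5] 101.9
```

View pics/w11.png

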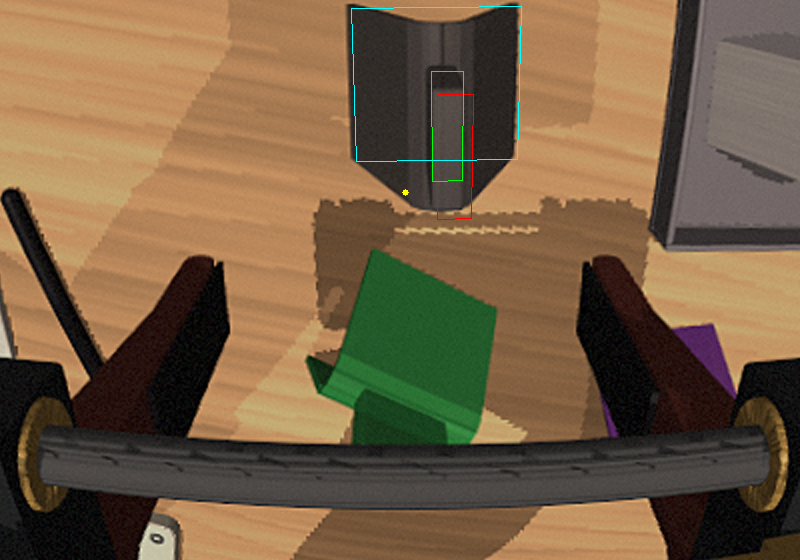

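This is smoked sheet 3: dark grey, with its tab at about (447,140) in the crop. The neighbours at (420,350) green and (665,380) purple are look-alikes. I line up and go down.

Request:
{"method": "jog_arm", "body": {
  "xyz": [
    [8,-6,-10],
    [8,-6,-20],
    [0,0,-20],
    [0,0,-10],
    [0,0,0],
    [0,0,0]
  ],
  "yaw": [0.8,0,0,0,0,0]
}}

```text
t: 17.08
ee_pos: [434.6, -215.3, 130.4]
orientation: [3.107, 0.339, -0.046]
ft_force: [1.1, -0.0, 0.2]
width: 87.9
```

```bash
python3 -c "
from sh import *
sheet('w12.png',430,-209.5,12.8)"
```

```text
[ 434.7 -215.3  130.7] 102.5
```

View pics/w12.png

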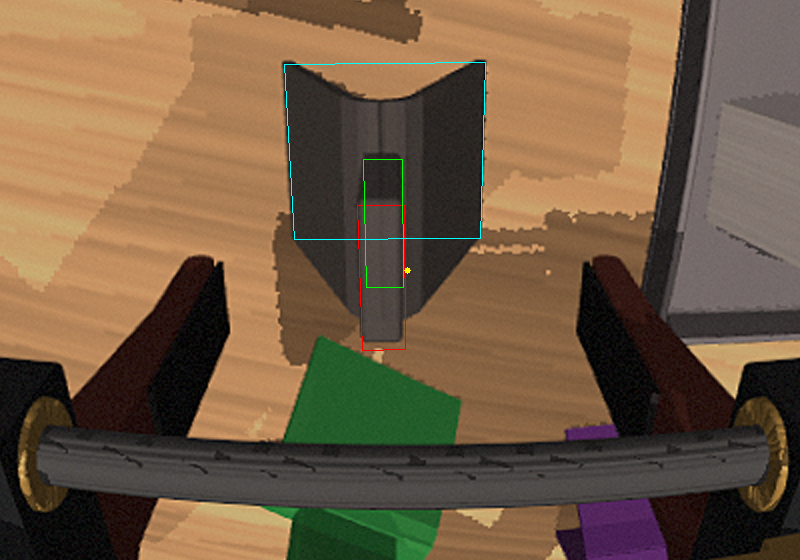

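Request:
{"method": "jog_arm", "body": {
  "xyz": [
    [-3,3,-10],
    [-3,3,-15],
    [0,0,-15],
    [0,0,-8],
    [0,0,-3],
    [0,0,0]
  ],
  "yaw": [0,0,0,0,0,0]
}}

```text
t: 17.63
ee_pos: [430.3, -210.2, 81.2]
orientation: [3.103, 0.337, -0.034]
ft_force: [-0.9, 0.8, -0.4]
width: 88.0
```

Request:
{"method": "jog_arm", "body": {
  "xyz": [
    [0,0,-2],
    [0,0,0],
    [0,0,0],
    [0,0,0],
    [0,0,0],
    [0,0,0],
    [0,0,0],
    [0,0,0],
    [0,0,0],
    [0,0,0],
    [0,0,0],
    [0,0,0],
    [0,0,0],
    [0,0,0]
  ],
  "yaw": [0,0,0,0,0,0,0,0,0,0,0,0,0,0],
  "gripper": 1
}}

```text
t: 18.8
ee_pos: [432.2, -211.0, 82.1]
orientation: [3.1, 0.337, -0.028]
ft_force: [-1.3, 0.5, 1.0]
width: 11.7
```

Request:
{"method": "jog_arm", "body": {
  "xyz": [
    [0,0,15],
    [0,0,25],
    [0,0,35],
    [0,0,35],
    [0,0,35],
    [0,0,35],
    [0,0,15],
    [20,8,0],
    [30,12,0],
    [30,12,0],
    [30,12,0],
    [25,10,0],
    [10,4,0],
    [0,0,0],
    [0,0,0],
    [0,0,0]
  ],
  "yaw": [0,0,0,0,0,0,0,-3,-3,-3,-3,-1,0,0,0,0]
}}

```text
t: 20.13
ee_pos: [575.5, -148.2, 283.6]
orientation: [3.124, -0.034, -0.041]
ft_force: [-0.2, -0.0, -0.9]
width: 12.2
```

```bash
cat > rg.py <<'E'
from h import *
def rung(fn,i):
    w=shot('wrist'); t=shot('top')
    im=cv2.resize(w['img'],None,fx=1.5,fy=1.5,interpolation=2)
    P=lambda X:tuple(int(v) for v in (wproj(w,X)+.5)*1.5)
    y=147-98*(i-1)
    for s in(-6,6): cv2.line(im,P(B(-57,y+s,150)),P(B(57,y+s,150)),(255,0,255),1)
    for x in(-67,-57,57,67): cv2.line(im,P(B(x,y-33,155)),P(B(x,y+33,155)),(255,0,255),1)
    cv2.imwrite('pics/'+fn,im[100:700,80:880])
    cv2.imwrite('pics/t_'+fn,cv2.resize(t['img'][180:300,220:420],None,fx=4,fy=4,interpolation=2))
    ps,j=jaw(); T=B(0,y,0)
    print('tcp',np.round(ps,1),'jaw',round(j,1),'target',np.round(T,1),'delta',np.round(T[:2]-ps[:2],1))
E
python3 -c "
from rg import *
rung('w13.png',4)"
```

```text
tcp [ 575.2 -148.5  283.8] jaw 88.7 target [ 586.  -147.8    0. ] delta [10.8  0.7]
```

View pics/w13.png

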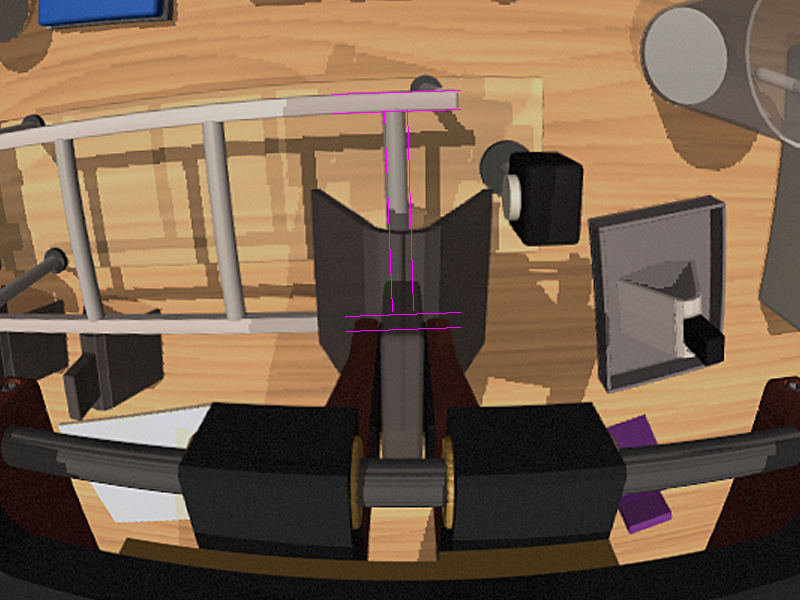

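View pics/t_w13.png

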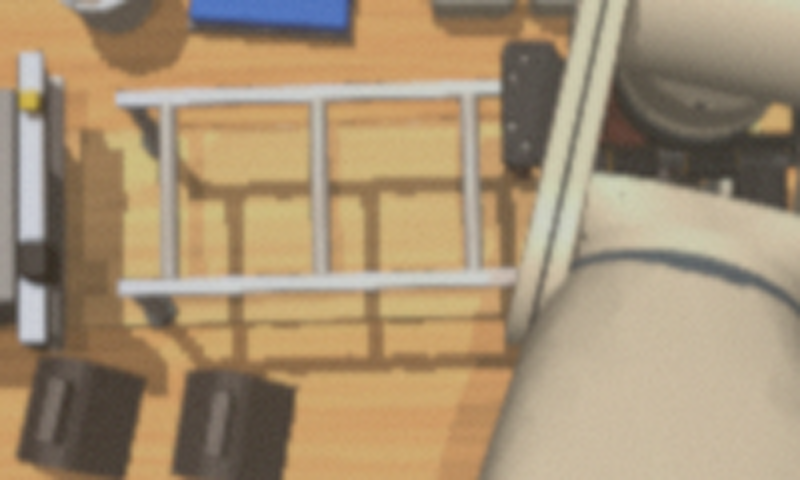

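Request:
{"method": "jog_arm", "body": {
  "xyz": [
    [5,1,-10],
    [5,1,-20],
    [0,0,-20],
    [0,0,0],
    [0,0,0]
  ],
  "yaw": [1,0.8,0,0,0]
}}

```text
t: 20.65
ee_pos: [583.3, -148.9, 232.6]
orientation: [3.123, 0.016, -0.037]
ft_force: [0.4, 0.1, -0.7]
width: 12.2
```

```bash
python3 -c "
from rg import *
rung('w14.png',4)"
```

```text
tcp [ 583.4 -148.9  233.1] jaw 90.6 target [ 586.  -147.8    0. ] delta [2.6 1.1]
```

View pics/w14.png

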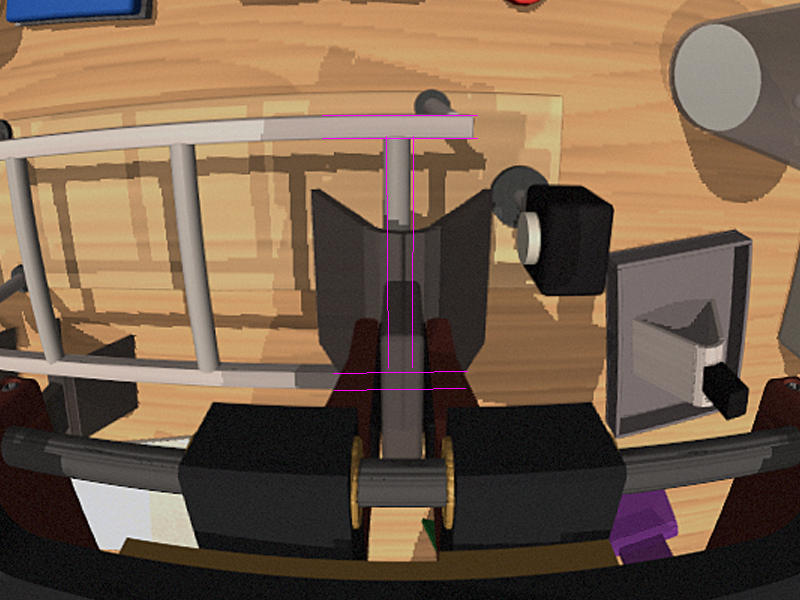

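Request:
{"method": "jog_arm", "body": {
  "xyz": [
    [0,1,-12],
    [0,1,-15],
    [0,0,-12],
    [0,0,-8],
    [0,0,-4],
    [0,0,-3],
    [0,0,-2]
  ],
  "yaw": [0,0,0,0,0,0,0]
}}

```text
t: 21.33
ee_pos: [585.6, -147.7, 177.0]
orientation: [3.121, 0.015, -0.024]
ft_force: [0.6, 0.1, -1.8]
width: 11.9
```

Request:
{"method": "jog_arm", "body": {
  "xyz": [
    [0,0,-2],
    [0,0,-2],
    [0,0,-2],
    [0,0,-2]
  ],
  "yaw": [0,0,0,0]
}}

```text
t: 21.67
ee_pos: [586.5, -147.9, 169.3]
orientation: [3.12, 0.015, -0.021]
ft_force: [-0.3, 1.8, 14.9]
width: 12.2
```

Request:
{"method": "jog_arm", "body": {
  "xyz": [
    [0,0,0],
    [0,0,0],
    [0,0,0],
    [0,0,0],
    [0,0,0],
    [0,0,0],
    [0,0,0]
  ],
  "yaw": [0,0,0,0,0,0,0],
  "gripper": 0
}}

```text
t: 22.25
ee_pos: [587.4, -148.1, 170.5]
orientation: [3.12, 0.015, -0.017]
ft_force: [0.7, 0.3, 0.7]
width: 54.7
```

Request:
{"method": "jog_arm", "body": {
  "xyz": [
    [0,0,10],
    [0,0,20],
    [0,0,30],
    [0,0,30],
    [0,0,20],
    [0,0,0],
    [0,0,0]
  ],
  "yaw": [0,0,0,0,0,0,0]
}}

```text
t: 22.83
ee_pos: [585.5, -147.7, 287.5]
orientation: [3.12, 0.015, -0.021]
ft_force: [0.3, -0.1, -0.7]
width: 87.7
```

```bash
python3 -c "
from rg import *
rung('w15.png',4)"
```

```text
tcp [ 585.3 -147.6  286.4] jaw 90.6 target [ 586.  -147.8    0. ] delta [ 0.8 -0.2]
```

View pics/w15.png

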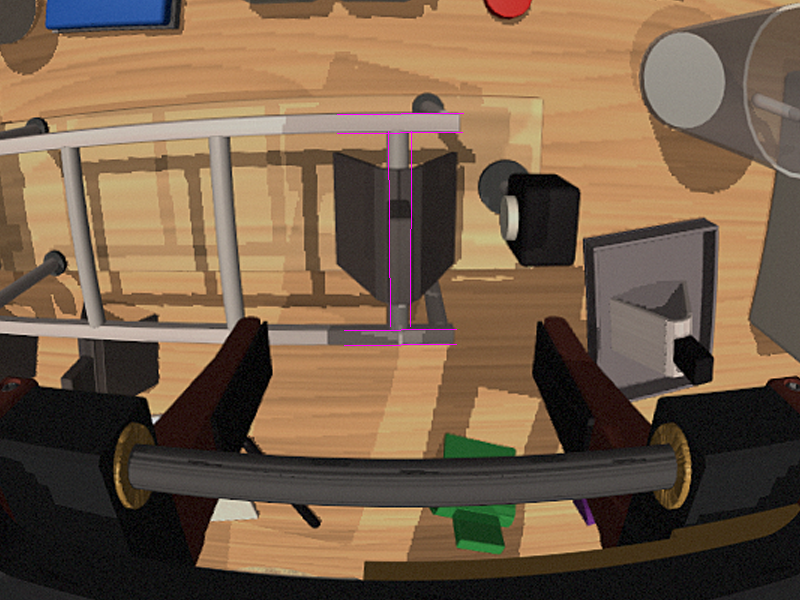

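Request:
{"method": "jog_arm", "body": {
  "xyz": [
    [-18,30,0],
    [-18,30,0],
    [-18,30,0],
    [-18,30,0],
    [-18,30,0],
    [-18,30,0],
    [-18,30,-15],
    [-15,30,-20],
    [-8,20,-20],
    [0,5,-20],
    [0,0,0],
    [0,0,0]
  ],
  "yaw": [-2,-2,-2,-2,-2,-2,0,0,0,0,0,0]
}}

```text
t: 23.93
ee_pos: [417.8, 124.7, 193.5]
orientation: [3.099, -0.332, -0.066]
ft_force: [-0.2, -0.6, 0.8]
width: 87.7
```

```bash
python3 -c "
from sh import *
shot('top','top16.png')
sheet('w16.png',434.6,118.8,-11.2)"
```

```text
[418.7 124.2 194.4] 77.7
```

View pics/w16.png

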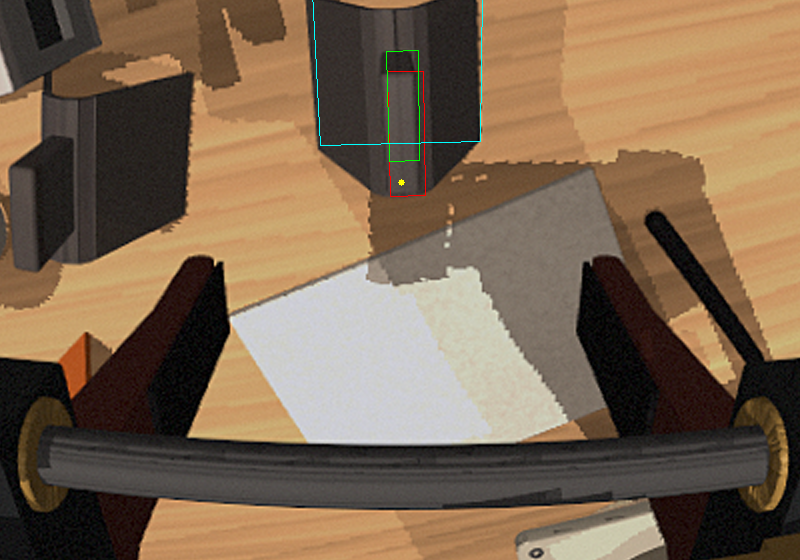

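View pics/top16.png

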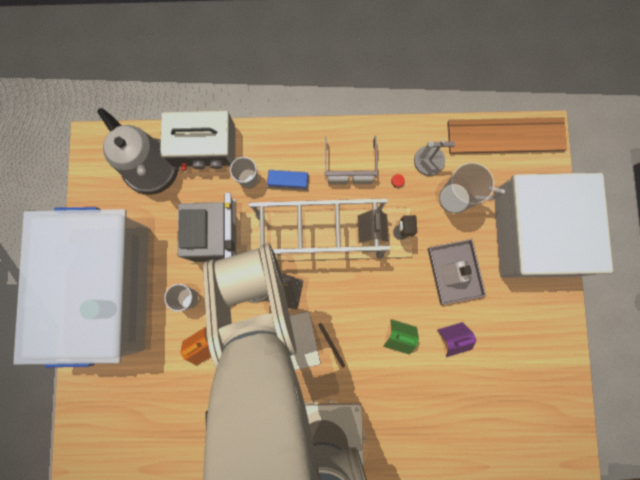

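Dark smoked sheet 2 sits where predicted (tab at (403,120) in the crop). The orange look-alike is at the lower left.

Request:
{"method": "jog_arm", "body": {
  "xyz": [
    [8,-2,-10],
    [8,-2,-20],
    [0,0,-20],
    [0,0,-10],
    [0,0,0],
    [0,0,0]
  ],
  "yaw": [0.8,0,0,0,0,0]
}}

```text
t: 24.53
ee_pos: [443.0, 116.5, 138.4]
orientation: [3.105, -0.324, -0.044]
ft_force: [-0.6, 0.9, 0.4]
width: 87.9
```

```bash
python3 -c "
from sh import *
sheet('w17.png',435.5,120,-11.2)"
```

```text
[443.2 116.6 138.7] 78.1
```

View pics/w17.png

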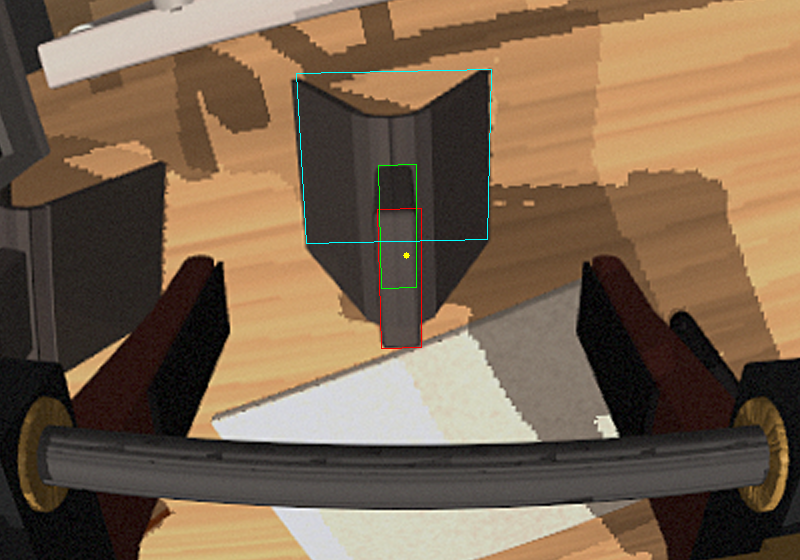

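Request:
{"method": "jog_arm", "body": {
  "xyz": [
    [-5,2,-12],
    [-4,2,-15],
    [0,0,-15],
    [0,0,-10],
    [0,0,-5],
    [0,0,-3],
    [0,0,0]
  ],
  "yaw": [0.5,0,0,0,0,0,0]
}}

```text
t: 25.17
ee_pos: [440.9, 120.5, 84.0]
orientation: [3.111, -0.316, -0.021]
ft_force: [-0.2, -0.8, 0.5]
width: 87.9
```

Request:
{"method": "jog_arm", "body": {
  "xyz": [
    [-3,0,-2],
    [-3,0,-2],
    [-1,0,0],
    [0,0,0],
    [0,0,0],
    [0,0,0],
    [0,0,0],
    [0,0,0],
    [0,0,0],
    [0,0,0],
    [0,0,0],
    [0,0,0],
    [0,0,0],
    [0,0,0],
    [0,0,0]
  ],
  "yaw": [0,0,0,0,0,0,0,0,0,0,0,0,0,0,0],
  "gripper": 1
}}

```text
t: 26.42
ee_pos: [435.0, 120.8, 82.0]
orientation: [3.112, -0.316, -0.015]
ft_force: [0.7, 0.0, 0.1]
width: 12.0
```

Request:
{"method": "jog_arm", "body": {
  "xyz": [
    [0,0,15],
    [0,0,25],
    [0,0,35],
    [0,0,35],
    [0,0,35],
    [0,0,35],
    [0,0,15],
    [20,-10,0],
    [30,-15,0],
    [30,-15,0],
    [30,-15,0],
    [25,-10,0],
    [13,-5,0],
    [0,0,0],
    [0,0,0],
    [0,0,0]
  ],
  "yaw": [0,0,0,0,0,0,0,3,3,3,2,1,0,0,0,0]
}}

```text
t: 27.75
ee_pos: [582.7, 46.0, 286.3]
orientation: [3.124, 0.03, -0.018]
ft_force: [0.5, 0.7, -0.6]
width: 11.7
```

```bash
python3 -c "
from rg import *
rung('w18.png',2)"
```

```text
tcp [582.3  46.3 286.6] jaw 91.1 target [584.   48.2   0. ] delta [1.7 1.9]
```

View pics/w18.png

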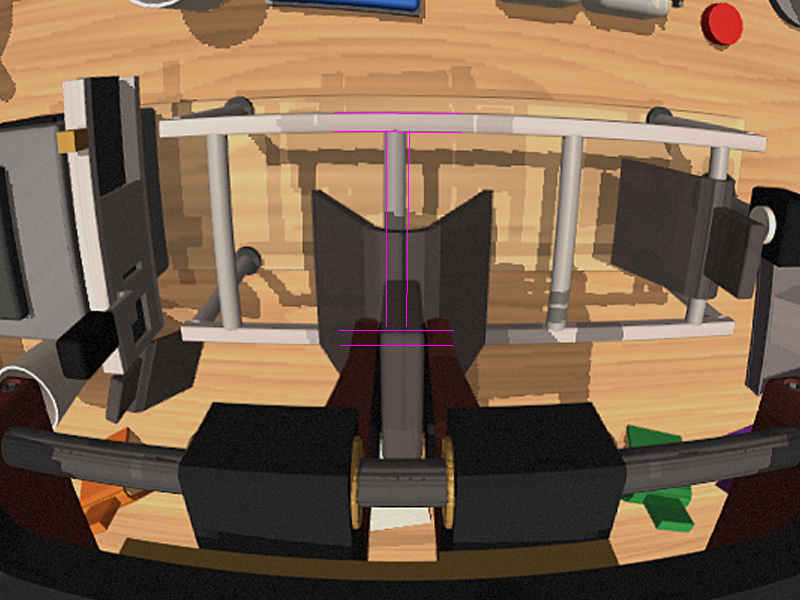

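Request:
{"method": "jog_arm", "body": {
  "xyz": [
    [0,1,-12],
    [0,1,-20],
    [0,0,-20],
    [0,0,-20],
    [0,0,-15],
    [0,0,-5],
    [0,0,0]
  ],
  "yaw": [-0.5,0,0,0,0,0,0]
}}

```text
t: 28.43
ee_pos: [576.7, 52.0, 189.7]
orientation: [3.125, 0.019, -0.016]
ft_force: [0.4, -0.2, -0.3]
width: 12.0
```

Request:
{"method": "jog_arm", "body": {
  "xyz": [
    [4,-2,0],
    [4,-2,-3],
    [0,0,-3],
    [0,0,-3],
    [0,0,-2]
  ],
  "yaw": [0,0,0,0,0]
}}

```text
t: 28.85
ee_pos: [587.0, 48.3, 180.8]
orientation: [3.126, 0.02, -0.008]
ft_force: [-0.8, -0.0, -0.5]
width: 11.4
```

Request:
{"method": "jog_arm", "body": {
  "xyz": [
    [-2,0,-4],
    [-1,0,-4],
    [0,0,-3],
    [0,0,-2],
    [0,0,-2]
  ],
  "yaw": [0,0,0,0,0]
}}

```text
t: 29.27
ee_pos: [584.7, 48.1, 169.1]
orientation: [3.126, 0.019, -0.004]
ft_force: [-9.0, -0.7, 25.8]
width: 11.6
```

Seated. I release.

Request:
{"method": "jog_arm", "body": {
  "xyz": [
    [0,0,1],
    [0,0,0],
    [0,0,0],
    [0,0,0],
    [0,0,0],
    [0,0,0],
    [0,0,0]
  ],
  "yaw": [0,0,0,0,0,0,0],
  "gripper": 0
}}

```text
t: 29.85
ee_pos: [584.7, 48.3, 170.2]
orientation: [3.126, 0.019, -0.003]
ft_force: [0.0, -1.0, 0.2]
width: 54.9
```

Request:
{"method": "jog_arm", "body": {
  "xyz": [
    [0,0,10],
    [0,0,20],
    [0,0,30],
    [0,0,30],
    [0,0,20],
    [0,0,0],
    [0,0,0]
  ],
  "yaw": [0,0,0,0,0,0,0]
}}

```text
t: 30.43
ee_pos: [582.5, 48.1, 286.2]
orientation: [3.125, 0.019, -0.009]
ft_force: [0.3, -0.7, -0.5]
width: 87.5
```

```bash
python3 -c "
from rg import *
rung('w19.png',2)"
```

```text
tcp [582.2  48.1 285.1] jaw 90.7 target [584.   48.2   0. ] delta [1.8 0.1]
```

View pics/w19.png

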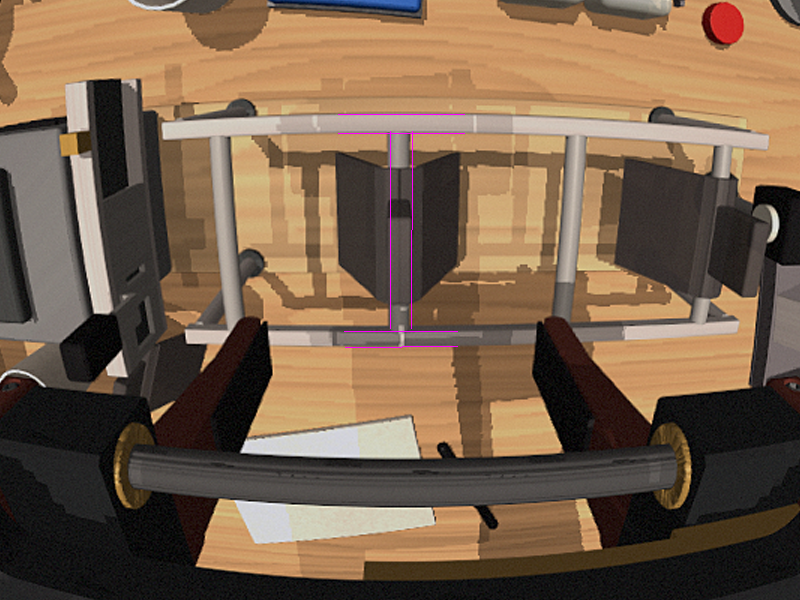

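Request:
{"method": "jog_arm", "body": {
  "xyz": [
    [-10,12,0],
    [-15,18,0],
    [-15,18,0],
    [-15,18,0],
    [-15,18,0],
    [-15,18,0],
    [-15,18,0],
    [-15,18,0],
    [-15,18,0],
    [-10,12,0],
    [0,0,0],
    [0,0,0],
    [0,0,0],
    [0,0,0],
    [0,0,0],
    [0,0,0],
    [0,0,0],
    [0,0,0],
    [0,0,0],
    [0,0,0]
  ],
  "yaw": [5,7,7,7,7,7,7,7,7,7,7,7,7,7,7,7,7,7,7,7]
}}

```text
t: 32.2
ee_pos: [417.1, 215.9, 252.7]
orientation: [1.019, 2.946, -0.051]
ft_force: [0.1, 0.9, 1.0]
width: 87.9
```

```bash
python3 -c "
from h import *
print(jaw(),ctrl.get_obs()['qpos'])"
```

```text
(array([417.09361931, 215.86031672, 252.66906851]), np.float64(51.800414344102926)) [ 0.47853787  0.15740611  1.92891819 -0.04566148  1.06314751 -0.40357944]
```

Request:
{"method": "jog_arm", "body": {
  "xyz": [
    [4,2,0],
    [4,2,0],
    [4,2,0],
    [4,2,0],
    [4,2,0],
    [0,0,0],
    [0,0,0]
  ],
  "yaw": [6,6,6,4,1,0,0]
}}

```text
t: 32.78
ee_pos: [431.7, 223.2, 242.6]
orientation: [0.375, 3.103, -0.062]
ft_force: [-0.5, -0.4, 1.8]
width: 87.9
```

```bash
sed -i 's/im\[300:860,240:1040\]/im if full else im[300:860,240:1040]/; s/crop=None/full=0/' sh.py; python3 -c "
from sh import *
sheet('w20.png',446.4,227.2,-14.7,1); im=cv2.imread('pics/w20.png'); cv2.imwrite('pics/w20.png',cv2.resize(im,(800,600),interpolation=3))"
```

```text
[431.7 223.1 242.6] 76.2
```

View pics/w20.png

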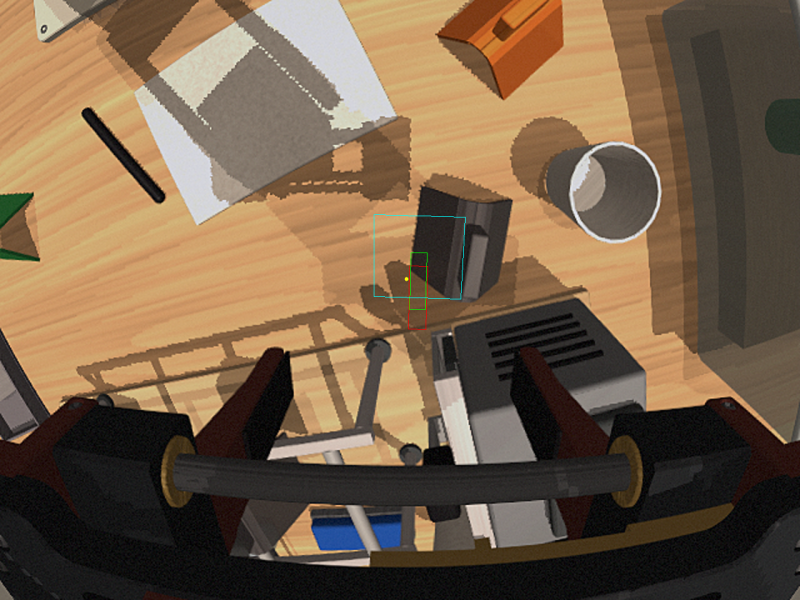

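Sheet 1 has been knocked aside: its tab is now at about (478,260), not in the predicted box at (420,290). I measure it again.

```bash
python3 -c "
from sh import *
w=shot('wrist'); cv2.imwrite('pics/z20.png',cv2.resize(w['img'][130:260,310:430],None,fx=6,fy=6,interpolation=2)[:600]); 
t=shot('top'); cv2.imwrite('pics/z20t.png',cv2.resize(t['img'][240:340,150:300],None,fx=5,fy=5,interpolation=2))"
```

```text
(no output)
```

View pics/z20.png

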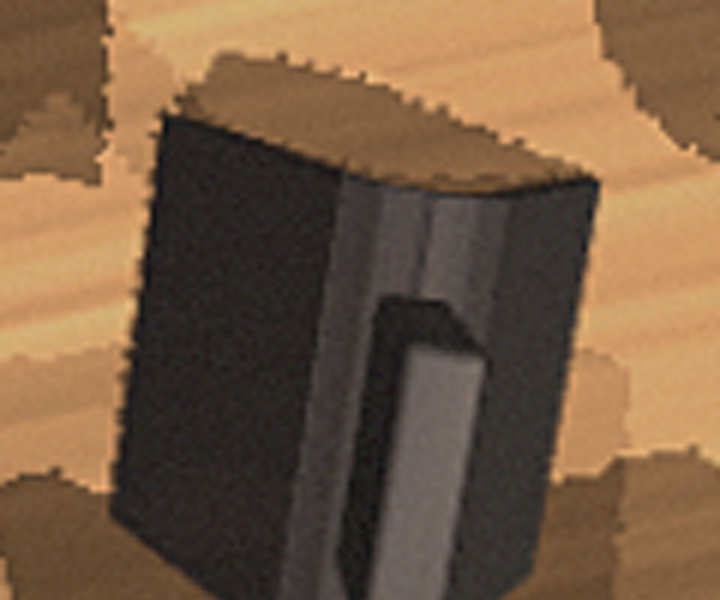

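View pics/z20t.png

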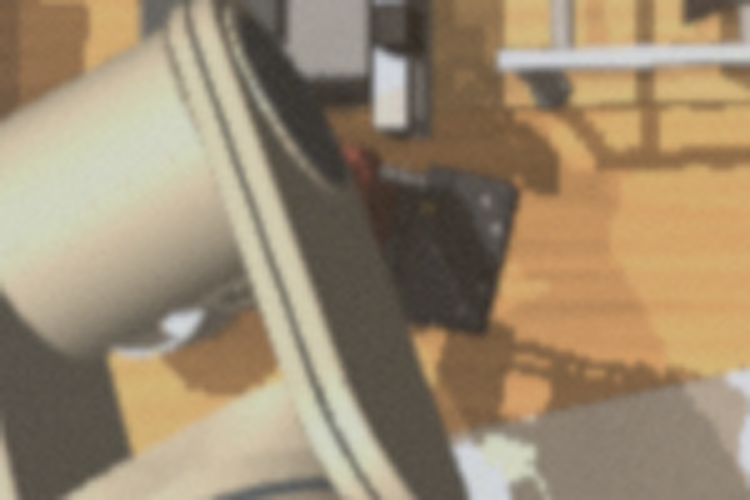

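```bash
python3 -c "
from sh import *
w=shot('wrist'); cv2.imwrite('pics/z21.png',cv2.resize(w['img'][140:260,310:430],None,fx=5,fy=5,interpolation=2)); 
f=lambda a,b,z: wonz(w,(310+a/6-.4,130+b/6-.4),z)
a,b=f(405,347,112),f(485,355,112); print('tab far edge',a,b,np.linalg.norm(a-b))
A,Bq,C=f(165,115,0),f(112,515,0),f(600,180,0)
print('feet',A,Bq,C); d=Bq-A; print(np.degrees(np.arctan2(d[1],d[0])),np.linalg.norm(d)); e=C-A;print(np.degrees(np.arctan2(e[1],e[0])),np.linalg.norm(e)); print('centre',(Bq+C)/2)"
```

```text
tab far edge [412.96723213 270.78804662 112.        ] [416.36971528 281.11497926 112.        ] 10.873013810351456
feet [385.81475739 244.96049334   0.        ] [456.50720491 218.17548084   0.        ] [414.46411021 320.06942651   0.        ]
-20.751445844816637 75.59668664657381
69.1212804132103 80.38741978756345
centre [435.48565756 269.12245368   0.        ]
```

View pics/z21.png

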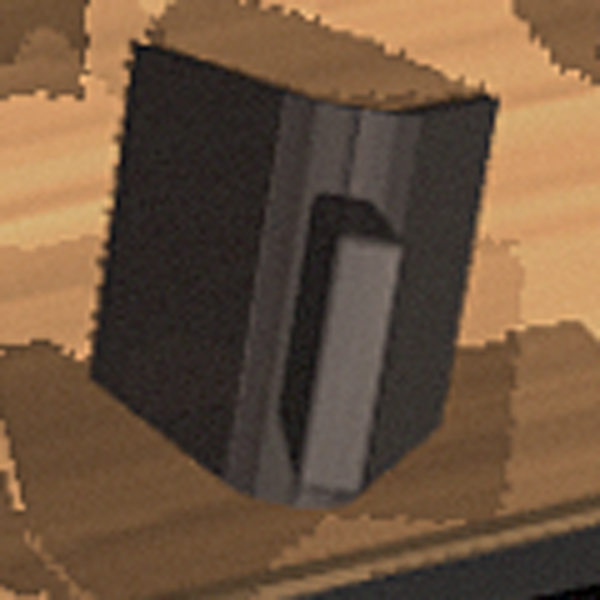

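Request:
{"method": "jog_arm", "body": {
  "xyz": [
    [0,16,0],
    [0,16,0],
    [0,14,-10],
    [0,2,-20],
    [0,0,-20],
    [0,0,-10],
    [0,0,0],
    [0,0,0]
  ],
  "yaw": [-3,-3,-1,0,0,0,0,0]
}}

```text
t: 33.65
ee_pos: [432.6, 273.8, 183.9]
orientation: [0.581, 3.068, -0.057]
ft_force: [-0.2, 0.3, 0.1]
width: 88.1
```

```bash
python3 -c "
from sh import *
sheet('w22.png',435.5,269.1,-20.8)"
```

```text
[432.6 273.8 184. ] 68.5
```

View pics/w22.png

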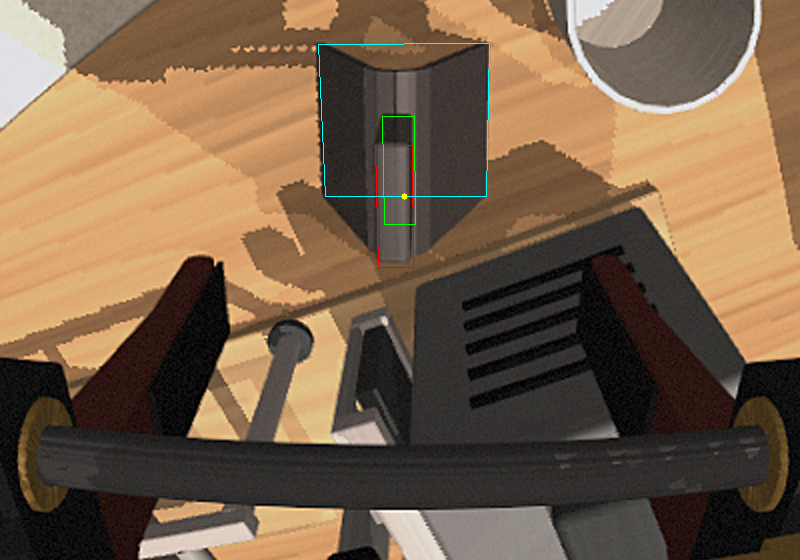

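Request:
{"method": "jog_arm", "body": {
  "xyz": [
    [-2,-2,-10],
    [-1,-1,-20],
    [0,0,-20],
    [0,0,-15],
    [0,0,0],
    [0,0,0]
  ],
  "yaw": [0.5,0,0,0,0,0]
}}

```text
t: 34.2
ee_pos: [432.3, 270.9, 120.6]
orientation: [0.566, 3.063, -0.045]
ft_force: [1.2, -0.2, 0.1]
width: 87.8
```

Request:
{"method": "jog_arm", "body": {
  "xyz": [
    [-2,0,-10],
    [-2,0,-12],
    [-1,0,-10],
    [0,0,-4],
    [0,0,-2],
    [0,0,0]
  ],
  "yaw": [0,0,0,0,0,0]
}}

```text
t: 34.7
ee_pos: [429.2, 272.0, 83.5]
orientation: [0.565, 3.058, -0.038]
ft_force: [0.1, 0.7, -0.5]
width: 87.7
```

Request:
{"method": "jog_arm", "body": {
  "xyz": [
    [0,0,-1],
    [0,0,0],
    [0,0,0],
    [0,0,0],
    [0,0,0],
    [0,0,0],
    [0,0,0],
    [0,0,0],
    [0,0,0],
    [0,0,0],
    [0,0,0],
    [0,0,0],
    [0,0,0],
    [0,0,0]
  ],
  "yaw": [0,0,0,0,0,0,0,0,0,0,0,0,0,0],
  "gripper": 1
}}

```text
t: 35.87
ee_pos: [430.4, 272.7, 84.2]
orientation: [0.564, 3.056, -0.035]
ft_force: [0.9, 0.1, -0.1]
width: 11.9
```

Request:
{"method": "jog_arm", "body": {
  "xyz": [
    [0,0,15],
    [0,0,25],
    [0,0,35],
    [0,0,35],
    [0,0,35],
    [0,0,35],
    [0,0,35],
    [0,0,25],
    [0,0,5],
    [0,0,0]
  ],
  "yaw": [0,0,0,0,0,0,0,0,0,0]
}}

```text
t: 36.7
ee_pos: [425.2, 269.6, 338.1]
orientation: [0.565, 3.062, -0.042]
ft_force: [0.2, 0.2, -0.0]
width: 11.9
```

Request:
{"method": "jog_arm", "body": {
  "xyz": [
    [8,-20,0],
    [14,-30,0],
    [14,-30,0],
    [14,-30,0],
    [14,-30,0],
    [14,-30,0],
    [14,-30,0],
    [14,-30,0],
    [14,-30,0],
    [14,-30,0],
    [10,-20,0],
    [5,-12,0],
    [0,0,0],
    [0,0,0]
  ],
  "yaw": [1,2,2,2,2,2,2,2,2,2,2,1,0,0]
}}

```text
t: 37.87
ee_pos: [566.5, -69.4, 305.8]
orientation: [0.065, -3.133, 0.04]
ft_force: [-0.5, -0.1, 0.4]
width: 11.5
```

```bash
python3 -c "
from rg import *
rung('w23.png',3)"
```

```text
tcp [566.3 -68.4 306.3] jaw 92.5 target [585.  -49.8   0. ] delta [18.7 18.6]
```

View pics/w23.png

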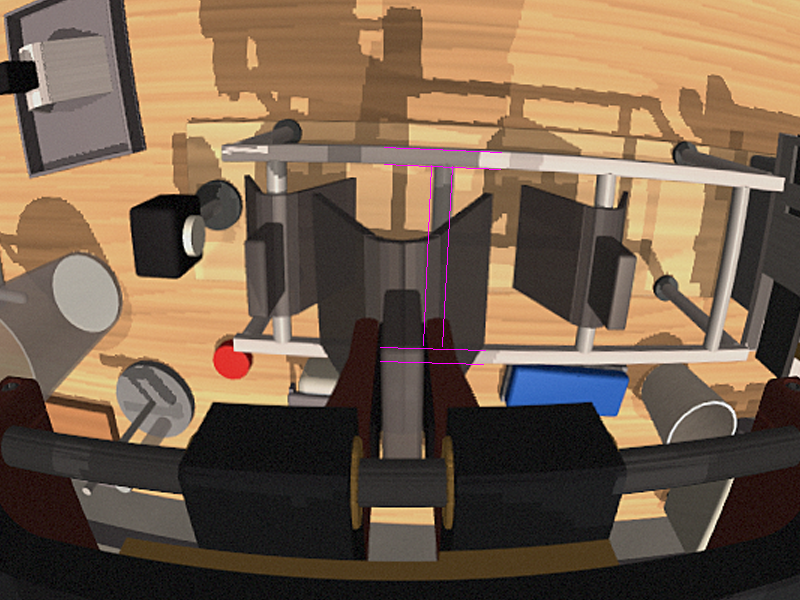

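Request:
{"method": "jog_arm", "body": {
  "xyz": [
    [5,8,0],
    [5,7,0],
    [2,3,-5],
    [0,0,-15],
    [0,0,0],
    [0,0,0]
  ],
  "yaw": [-1,-0.8,0,0,0,0]
}}

```text
t: 38.47
ee_pos: [576.2, -43.4, 284.0]
orientation: [0.025, -3.132, 0.038]
ft_force: [-0.0, 0.4, -0.2]
width: 11.8
```

```bash
python3 -c "
from rg import *
rung('w24.png',3)"
```

```text
tcp [576.1 -43.8 284.2] jaw 90.9 target [585.  -49.8   0. ] delta [ 8.9 -6. ]
```

View pics/w24.png

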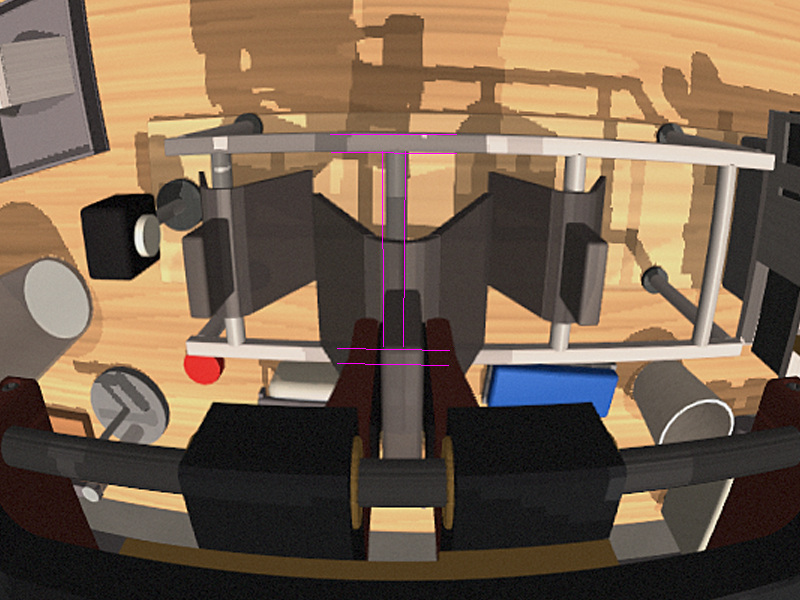

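Request:
{"method": "jog_arm", "body": {
  "xyz": [
    [1,-4,-5],
    [1,-2,-10],
    [0,0,-15],
    [0,0,-10],
    [0,0,0],
    [0,0,0]
  ],
  "yaw": [0,0,0,0,0,0]
}}

```text
t: 39.07
ee_pos: [579.0, -51.4, 242.9]
orientation: [0.024, -3.136, 0.039]
ft_force: [0.6, -0.2, -1.4]
width: 11.6
```

Request:
{"method": "jog_arm", "body": {
  "xyz": [
    [0,1,-10],
    [0,0,-12],
    [0,0,-10],
    [0,0,-8],
    [0,0,0],
    [0,0,0]
  ],
  "yaw": [0,0,0,0,0,0]
}}

```text
t: 39.57
ee_pos: [579.1, -50.5, 198.9]
orientation: [0.023, -3.136, 0.039]
ft_force: [-0.4, 1.2, 0.2]
width: 12.0
```

```bash
python3 -c "
from rg import *
rung('w25.png',3)"
```

```text
tcp [579.3 -50.6 199.4] jaw 90.9 target [585.  -49.8   0. ] delta [5.8 0.8]
```

View pics/w25.png

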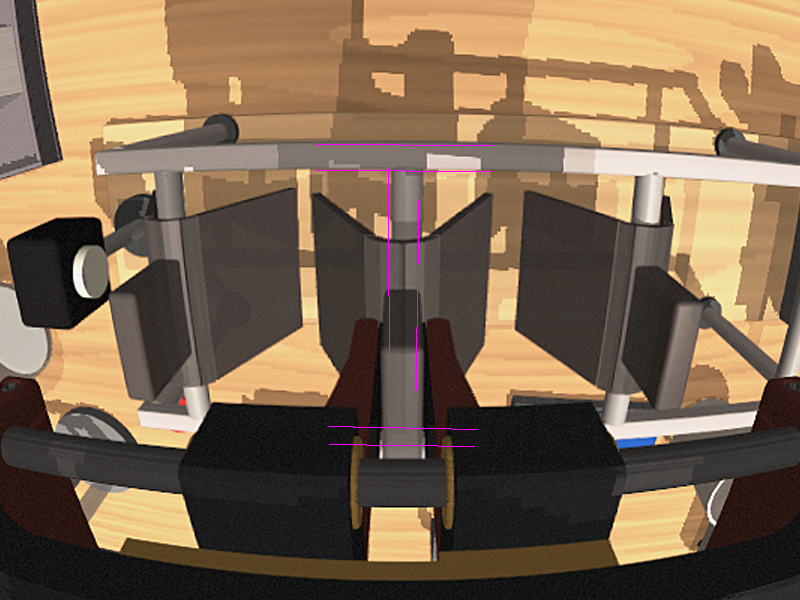

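Clear on both sides and aligned. I lower onto the rung.

Request:
{"method": "jog_arm", "body": {
  "xyz": [
    [0,0,-8],
    [0,0,-8],
    [0,0,-4],
    [0,0,-3],
    [0,0,-2],
    [0,0,-2]
  ],
  "yaw": [0,0,0,0,0,0]
}}

```text
t: 40.17
ee_pos: [580.4, -50.7, 171.6]
orientation: [0.024, -3.14, 0.04]
ft_force: [-7.1, -0.5, 16.3]
width: 11.8
```

Request:
{"method": "jog_arm", "body": {
  "xyz": [
    [0,0,1],
    [0,0,0],
    [0,0,0],
    [0,0,0],
    [0,0,0],
    [0,0,0],
    [0,0,0]
  ],
  "yaw": [0,0,0,0,0,0,0],
  "gripper": 0
}}

```text
t: 40.75
ee_pos: [581.2, -50.8, 173.3]
orientation: [-0.023, 3.141, -0.04]
ft_force: [-0.4, 1.1, -0.6]
width: 54.8
```

Request:
{"method": "jog_arm", "body": {
  "xyz": [
    [0,0,10],
    [0,0,20],
    [0,0,30],
    [0,0,30],
    [0,0,30],
    [0,0,10],
    [0,0,0]
  ],
  "yaw": [0,0,0,0,0,0,0]
}}

```text
t: 41.33
ee_pos: [578.7, -50.5, 310.9]
orientation: [0.024, -3.139, 0.04]
ft_force: [0.5, -0.4, 0.8]
width: 87.9
```

```bash
python3 -c "
from rg import *
rung('w26.png',3); shot('scene','scene26.png')"
```

```text
tcp [577.8 -50.4 308.3] jaw 90.9 target [585.  -49.8   0. ] delta [7.2 0.6]
```

View pics/w26.png

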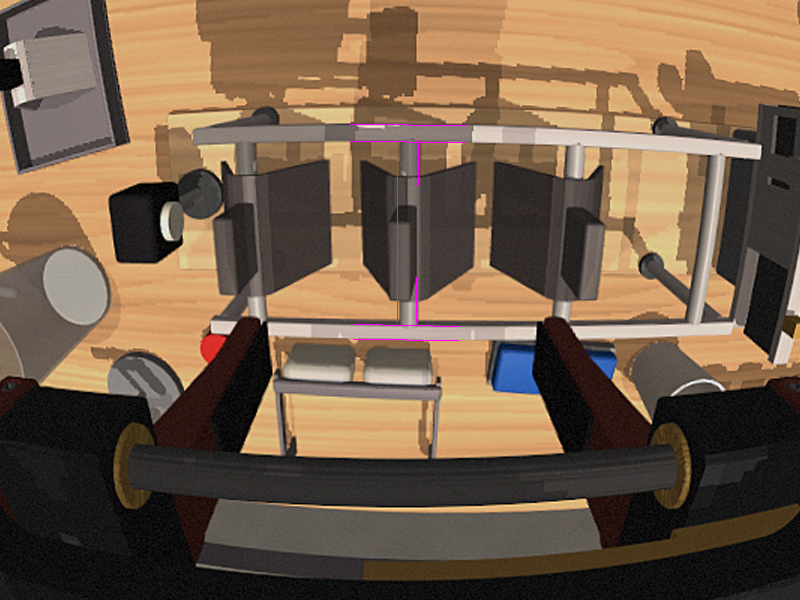

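View pics/scene26.png

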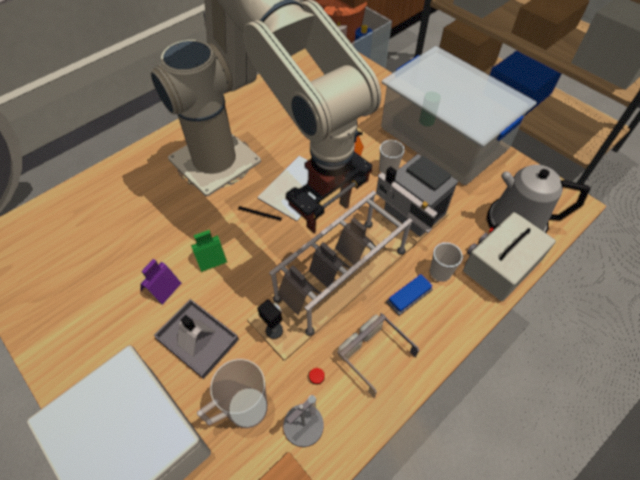

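Request:
{"method": "jog_arm", "body": {
  "xyz": [
    [-5,20,0],
    [-5,30,0],
    [-5,30,0],
    [-5,30,0],
    [-5,30,0],
    [-5,30,0],
    [-5,30,0],
    [-5,30,0],
    [-5,25,0],
    [-1,12,0],
    [0,0,0],
    [0,0,0],
    [0,0,0],
    [0,0,0],
    [0,0,0],
    [0,0,0]
  ],
  "yaw": [-6,-6,-6,-6,-6,-6,-6,-6,-6,-6,-6,-6,-6,-6,-4,0]
}}

```text
t: 42.82
ee_pos: [509.3, 225.2, 269.0]
orientation: [-2.2, -2.139, 0.052]
ft_force: [0.6, -0.1, -0.6]
width: 87.4
```

```bash
python3 -c "
from wo import *
print(jaw()); ov('w27.png',-50,crop=(0,1440,0,1920)); im=cv2.imread('pics/w27.png'); cv2.imwrite('pics/w27.png',cv2.resize(im,(800,600),interpolation=3))
t=shot('top'); cv2.imwrite('pics/t27.png',cv2.resize(t['img'][190:265,240:410],None,fx=4.6,fy=4.6,interpolation=2))"
```

```text
(array([509.26730463, 225.15148261, 269.02373134]), np.float64(178.43312130116203))
```

View pics/w27.png

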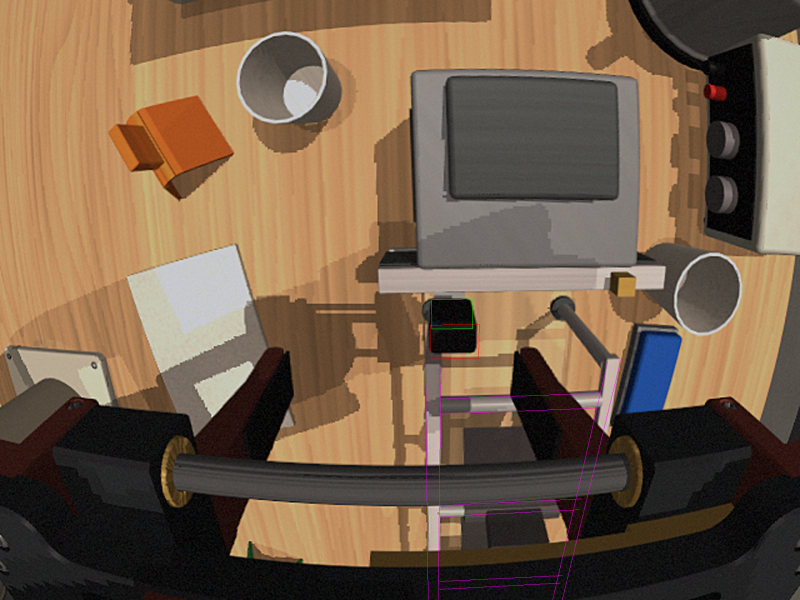

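View pics/t27.png

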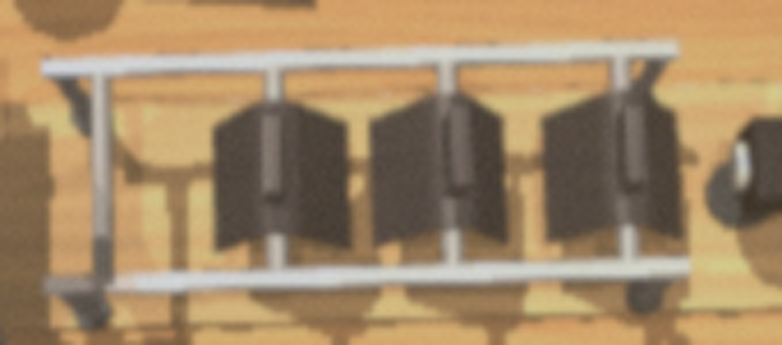

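```bash
python3 -c "
from h import *
t=shot('top')
f=lambda a,b,z:onz(t,(240+a/4.6-.4,190+b/4.6-.4),z)
for n,tab,l,r,rg in (('r2',(271,160),(216,183),(348,183),49),('r3',(458,148),(371,175),(505,175),-49),('r4',(633,145),(544,175),(682,175),-147)):
    T=f(*tab,200);F=(f(*l,88)+f(*r,88))/2; print(n,'tab',T[:2].round(1),'feet',F[:2].round(1),'rung',B(0,rg,150)[:2].round(1),'tilt',np.degrees(np.arctan((T[1]-F[1])/112)).round(1))
"
```

```text
r2 tab [579.4  47.2] feet [585.9  46.7] rung [584.   48.2] tilt 0.3
r3 tab [583.9 -53.5] feet [588.8 -45.6] rung [585.  -49.8] tilt -4.0
r4 tab [ 583.6 -147.4] feet [ 586.7 -148.8] rung [ 586.  -147.8] tilt 0.7
```

The rung 3 sheet leans by about 4°, the others by under 1°. The shutter is still shut, so I go back and straighten it.

Request:
{"method": "jog_arm", "body": {
  "xyz": [
    [0,0,20],
    [5,-20,20],
    [7,-30,0],
    [7,-30,0],
    [7,-30,0],
    [7,-30,0],
    [7,-30,0],
    [7,-30,0],
    [7,-30,0],
    [7,-25,0],
    [5,-12,0],
    [3,0,0],
    [0,0,0],
    [0,0,0],
    [0,0,0],
    [0,0,0]
  ],
  "yaw": [6,6,6,6,6,6,6,6,6,6,6,6,6,6,4,0]
}}

```text
t: 44.3
ee_pos: [579.7, -56.9, 306.4]
orientation: [0.082, -3.109, 0.127]
ft_force: [-0.1, 1.3, 0.9]
width: 88.1
```

```bash
python3 -c "
from rg import *
rung('w28.png',3); print(ctrl.get_obs()['orientation'])"
```

```text
tcp [579.8 -56.7 306.5] jaw 92.8 target [585.  -49.8   0. ] delta [5.3 6.9]
[ 0.07361702 -3.10943073  0.12721252]
```

View pics/w28.png

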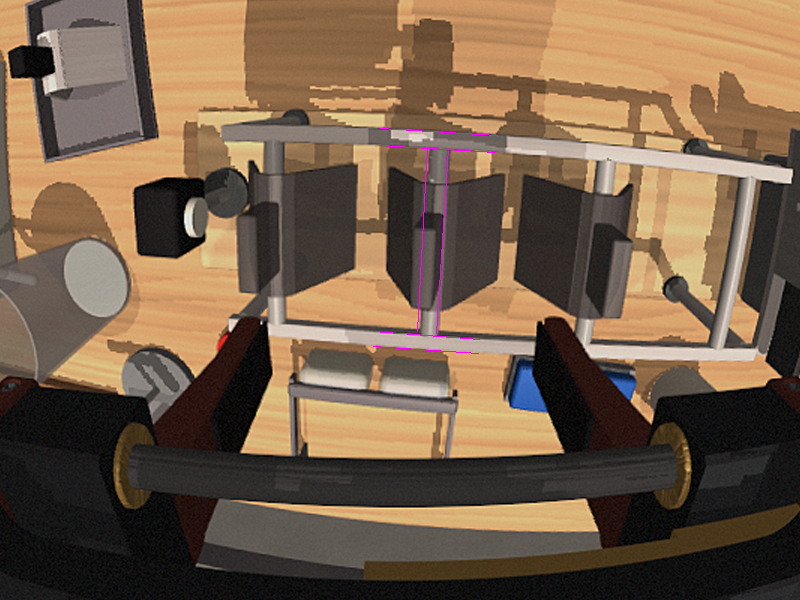

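Request:
{"method": "jog_arm", "body": {
  "xyz": [
    [3,4,0],
    [2,3,0],
    [0,0,0],
    [0,0,0],
    [0,0,0],
    [0,0,0]
  ],
  "yaw": [-1.5,-0.6,0,0,0,0]
}}

```text
t: 44.9
ee_pos: [584.9, -49.1, 306.1]
orientation: [0.008, -3.108, 0.126]
ft_force: [-0.5, 0.4, -0.1]
width: 87.9
```

Request:
{"method": "jog_arm", "body": {
  "xyz": [
    [0,20,0],
    [0,35,0],
    [0,35,0],
    [0,0,0],
    [0,0,0]
  ],
  "yaw": [0,0,0,0,0]
}}

```text
t: 45.32
ee_pos: [584.6, 42.4, 306.2]
orientation: [0.003, -3.108, 0.127]
ft_force: [0.6, -0.4, 0.2]
width: 87.4
```

Request:
{"method": "jog_arm", "body": {
  "xyz": [
    [0,-10,0],
    [0,-10,0],
    [0,-10,0],
    [0,-10,0],
    [0,-10,0],
    [0,-10,0],
    [0,-10,0],
    [0,-10,0],
    [0,0,0]
  ],
  "yaw": [0,0,0,0,0,0,0,0,0]
}}

```text
t: 46.07
ee_pos: [583.7, -52.4, 306.3]
orientation: [-0.005, -3.108, 0.13]
ft_force: [-0.1, 0.8, 0.6]
width: 87.3
```

```bash
python3 -c "
from h import *
print(jaw(),ctrl.get_obs()['qpos'])"
```

```text
(array([583.66327614, -52.36151936, 306.34828913]), np.float64(89.8953175667884)) [-0.06475502  0.29456823  1.62020276 -0.08978706  1.25399917 -1.60327244]
```

Request:
{"method": "jog_arm", "body": {
  "xyz": [
    [0,1,-15],
    [0,1,-25],
    [0,0,-25],
    [0,0,-20],
    [0,0,-15],
    [0,0,0],
    [0,0,0]
  ],
  "yaw": [0.6,0,0,0,0,0,0]
}}

```text
t: 46.65
ee_pos: [584.8, -52.4, 204.7]
orientation: [0.006, -3.113, 0.129]
ft_force: [0.8, 0.7, 0.5]
width: 87.8
```

```bash
python3 -c "
from rg import *
rung('w29.png',3)"
```

```text
tcp [585.2 -52.4 205.5] jaw 90.3 target [585.  -49.8   0. ] delta [-0.1  2.6]
```

View pics/w29.png

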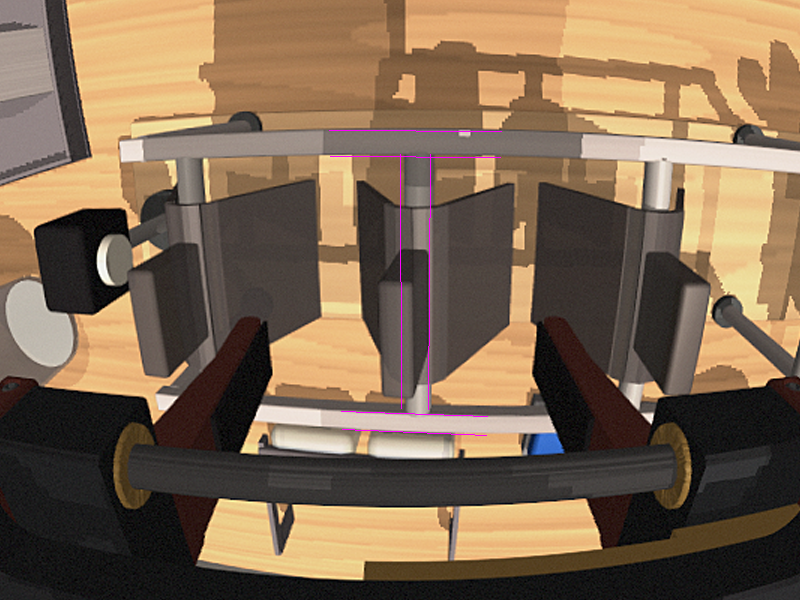

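Request:
{"method": "jog_arm", "body": {
  "xyz": [
    [0,1,-10],
    [0,1,-12],
    [0,0,-8],
    [0,0,-4],
    [0,0,0]
  ],
  "yaw": [0,0,0,0,0]
}}

```text
t: 47.17
ee_pos: [587.4, -50.0, 171.9]
orientation: [0.006, -3.121, 0.13]
ft_force: [0.1, 0.5, -0.3]
width: 87.9
```

Now I close partly (about 17 mm opening) to nudge the tab upright without clamping it.

Request:
{"method": "jog_arm", "body": {
  "xyz": [
    [0,0,0],
    [0,0,0],
    [0,0,0],
    [0,0,0],
    [0,0,0],
    [0,0,0],
    [0,0,0],
    [0,0,0],
    [0,0,0],
    [0,0,0],
    [0,0,0],
    [0,0,0],
    [0,0,0]
  ],
  "yaw": [0,0,0,0,0,0,0,0,0,0,0,0,0],
  "gripper": 0.81
}}

```text
t: 48.25
ee_pos: [588.1, -50.2, 173.0]
orientation: [0.006, -3.123, 0.13]
ft_force: [0.2, 0.2, 0.6]
width: 17.1
```

```bash
python3 -c "
from rg import *
rung('w30.png',3); print(ctrl.get_obs()['width'])"
```

```text
tcp [588.1 -50.2 173. ] jaw 90.3 target [585.  -49.8   0. ] delta [-3.1  0.4]
16.621957793459856
```

View pics/w30.png

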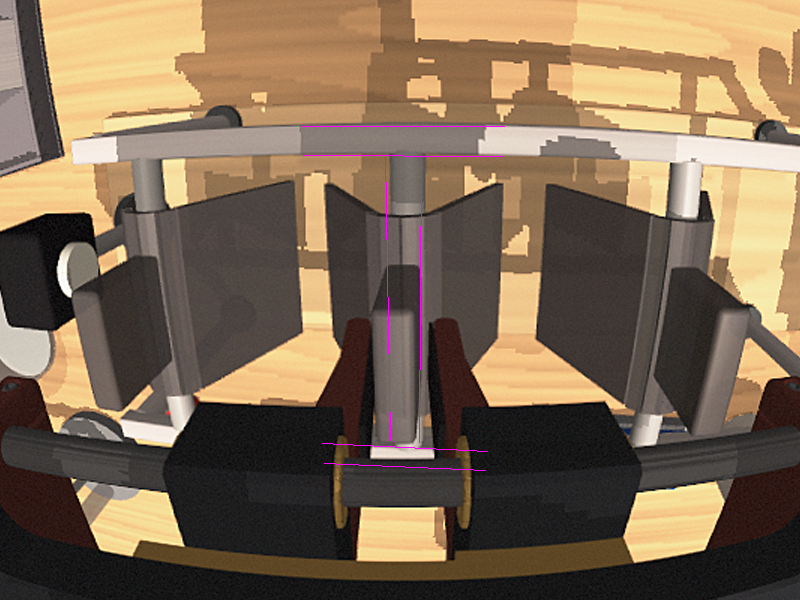

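Request:
{"method": "jog_arm", "body": {
  "xyz": [
    [0,0,0],
    [0,0,0],
    [0,0,0],
    [0,0,0],
    [0,0,0],
    [0,0,0]
  ],
  "yaw": [0,0,0,0,0,0],
  "gripper": 0
}}

```text
t: 48.85
ee_pos: [588.1, -50.2, 172.9]
orientation: [0.006, -3.123, 0.13]
ft_force: [0.3, 0.3, -0.3]
width: 53.2
```

Request:
{"method": "jog_arm", "body": {
  "xyz": [
    [0,0,10],
    [0,0,20],
    [0,0,30],
    [0,0,30],
    [0,0,30],
    [0,0,10],
    [0,0,0]
  ],
  "yaw": [0,0,0,0,0,0,0]
}}

```text
t: 49.43
ee_pos: [585.6, -50.0, 310.3]
orientation: [0.007, -3.119, 0.13]
ft_force: [0.2, -0.2, 0.1]
width: 87.6
```

Request:
{"method": "jog_arm", "body": {
  "xyz": [
    [-5,20,0],
    [-5,30,0],
    [-5,30,0],
    [-5,30,0],
    [-5,30,0],
    [-5,30,0],
    [-5,30,0],
    [-5,30,0],
    [-5,20,0],
    [-1,5,0],
    [0,0,0],
    [0,0,0],
    [0,0,0],
    [0,0,0],
    [0,0,0],
    [0,0,0]
  ],
  "yaw": [-6,-6,-6,-6,-6,-6,-6,-6,-6,-6,-6,-6,-6,-6,-4,0]
}}

```text
t: 50.77
ee_pos: [526.6, 215.2, 290.1]
orientation: [-2.195, -2.111, 0.093]
ft_force: [-0.3, -0.0, -0.2]
width: 87.8
```

```bash
python3 -c "
from wo import *
print(jaw()); ov('w31.png',-50,crop=(0,1440,0,1920)); im=cv2.imread('pics/w31.png'); cv2.imwrite('pics/w31.png',cv2.resize(im,(800,600),interpolation=3))
t=shot('top'); cv2.imwrite('pics/t31.png',cv2.resize(t['img'][190:265,240:410],None,fx=4.6,fy=4.6,interpolation=2))"
```

```text
(array([526.55895062, 215.2372965 , 290.13892757]), np.float64(177.83029197757494))
```

View pics/w31.png

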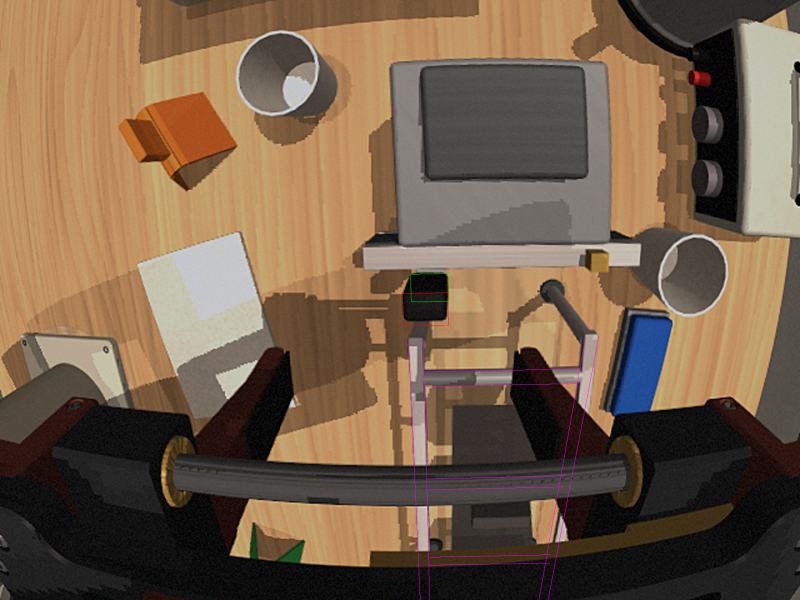

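View pics/t31.png

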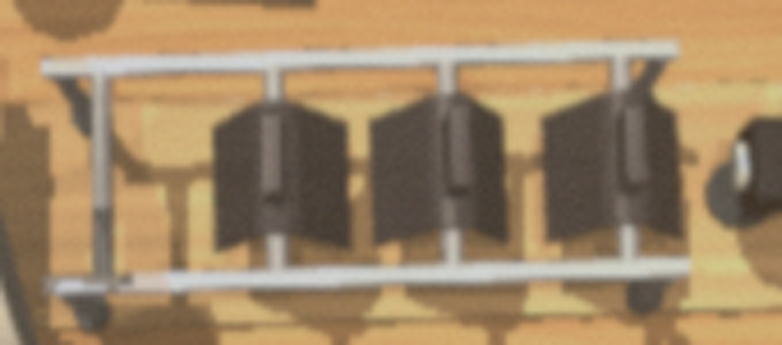

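Sheet 1 rolls back to a rest lean of about 4°, which is its own free hang, so I leave it. All three sheets hang centred. Next is the shutter.

Request:
{"method": "jog_arm", "body": {
  "xyz": [
    [2,4,-15],
    [2,3,-20],
    [0,0,-20],
    [0,0,-20],
    [0,0,0],
    [0,0,0]
  ],
  "yaw": [1.5,1,0,0,0,0]
}}

```text
t: 51.37
ee_pos: [530.8, 222.6, 212.0]
orientation: [-2.127, -2.183, 0.096]
ft_force: [-0.1, -0.1, -0.4]
width: 87.8
```

```bash
python3 -c "
from wo import *
print(jaw(),ctrl.get_obs()['orientation']); ov('w32.png',-50,crop=(400,1000,560,1300))"
```

```text
(array([530.80588242, 222.62944071, 211.97673517]), np.float64(1.5670301012781578)) [-2.12704904 -2.1833937   0.09573538]
```

View pics/w32.png

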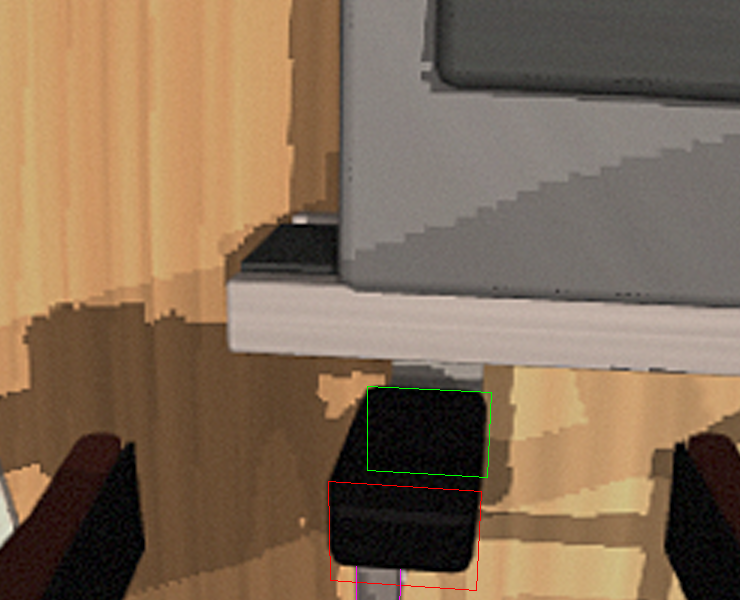

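Request:
{"method": "jog_arm", "body": {
  "xyz": [
    [0,0,-10],
    [0,0,-10],
    [0,0,-6],
    [0,0,0]
  ],
  "yaw": [-0.5,0,0,0]
}}

```text
t: 51.75
ee_pos: [532.4, 223.1, 186.9]
orientation: [-2.138, -2.176, 0.088]
ft_force: [-0.5, -0.4, 1.3]
width: 87.4
```

Request:
{"method": "jog_arm", "body": {
  "xyz": [
    [0,0,0],
    [0,0,0],
    [0,0,0],
    [0,0,0],
    [0,0,0],
    [0,0,0],
    [0,0,0],
    [0,0,0],
    [0,0,0],
    [0,0,0],
    [0,0,0],
    [0,0,0]
  ],
  "yaw": [0,0,0,0,0,0,0,0,0,0,0,0],
  "gripper": 0.64
}}

```text
t: 52.75
ee_pos: [532.7, 223.4, 188.5]
orientation: [-2.137, -2.177, 0.086]
ft_force: [-0.6, -0.4, -0.9]
width: 31.7
```

Request:
{"method": "jog_arm", "body": {
  "xyz": [
    [5,0,-1],
    [5,0,-1],
    [5,0,-1],
    [5,0,0],
    [5,0,0],
    [5,0,0],
    [0,0,0]
  ],
  "yaw": [0,0,0,0,0,0,0]
}}

```text
t: 53.33
ee_pos: [562.6, 223.6, 186.1]
orientation: [-2.134, -2.174, 0.092]
ft_force: [1.3, -0.6, 0.2]
width: 31.7
```

```bash
python3 -c "
from wo import *
print(jaw()); ov('w33.png',-14,crop=(400,1000,560,1300))"
```

```text
(array([562.59924194, 223.57375502, 186.14040669]), np.float64(1.1473586730815932))
```

View pics/w33.png

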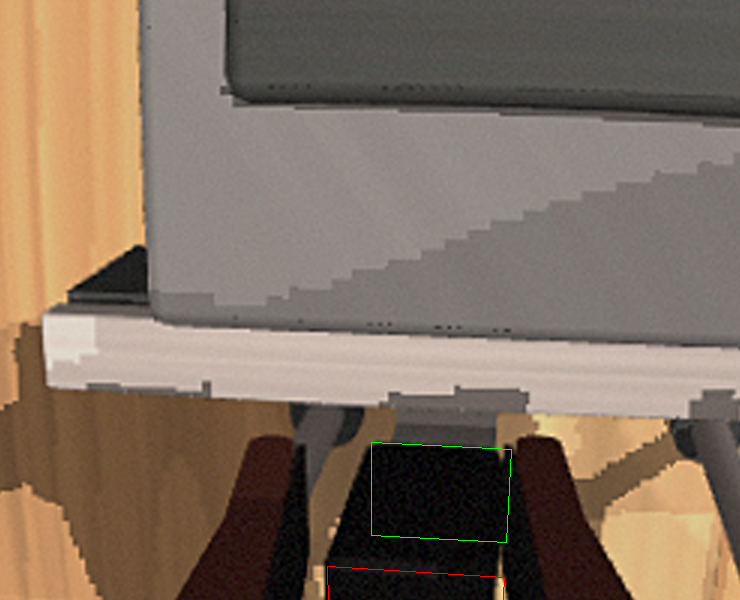

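Request:
{"method": "jog_arm", "body": {
  "xyz": [
    [1,0,0],
    [0,0,0],
    [0,0,0],
    [0,0,0],
    [0,0,0],
    [0,0,0],
    [0,0,0]
  ],
  "yaw": [0,0,0,0,0,0,0],
  "gripper": 0
}}

```text
t: 53.97
ee_pos: [562.2, 223.2, 185.5]
orientation: [-2.133, -2.173, 0.096]
ft_force: [-0.2, 0.2, -0.1]
width: 74.7
```

Request:
{"method": "jog_arm", "body": {
  "xyz": [
    [0,0,10],
    [0,0,20],
    [0,0,30],
    [0,0,20],
    [0,0,0]
  ],
  "yaw": [0,0,0,0,0]
}}

```text
t: 54.38
ee_pos: [560.3, 222.7, 269.3]
orientation: [-2.132, -2.172, 0.102]
ft_force: [1.4, 0.5, 0.2]
width: 87.8
```

```bash
python3 -c "
from wo import *
print(jaw()); ov('w34.png',-14,crop=(400,1000,560,1300))"
```

```text
(array([560.28282267, 222.74052778, 269.31359117]), np.float64(1.1412940160517466))
```

View pics/w34.png

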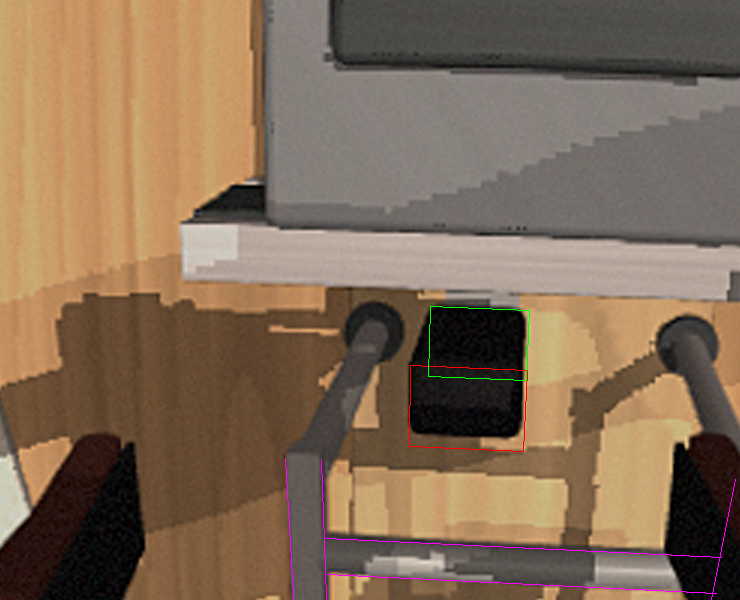

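The grip sits exactly in the slit-stop overlay. I retreat for a last look.

Request:
{"method": "jog_arm", "body": {
  "xyz": [
    [0,0,30],
    [-10,5,30],
    [-25,20,10],
    [-25,25,0],
    [-25,25,0],
    [-25,25,0],
    [-25,25,0],
    [-25,25,0],
    [-10,10,0],
    [0,0,0],
    [0,0,0],
    [0,0,0]
  ],
  "yaw": [0,0,0,0,0,0,0,0,0,0,0,0]
}}

```text
t: 55.43
ee_pos: [378.0, 383.9, 329.0]
orientation: [-2.133, -2.164, 0.124]
ft_force: [-0.1, 0.2, 0.2]
width: 87.9
```

```bash
python3 -c "
from h import *
t=shot('top','topF.png'); s=shot('scene')
cv2.imwrite('pics/sF.png',cv2.resize(s['img'][130:400,140:470],None,fx=2.2,fy=2.2,interpolation=2))
for n,tab in (('shutter',B(-14,222,218)),): print(proj(t,tab))
cv2.imwrite('pics/tF.png',cv2.resize(t['img'][185:310,200:500],None,fx=2.6,fy=2.6,interpolation=2))"
```

```text
[226.97637017 229.03469159]
```

View pics/sF.png

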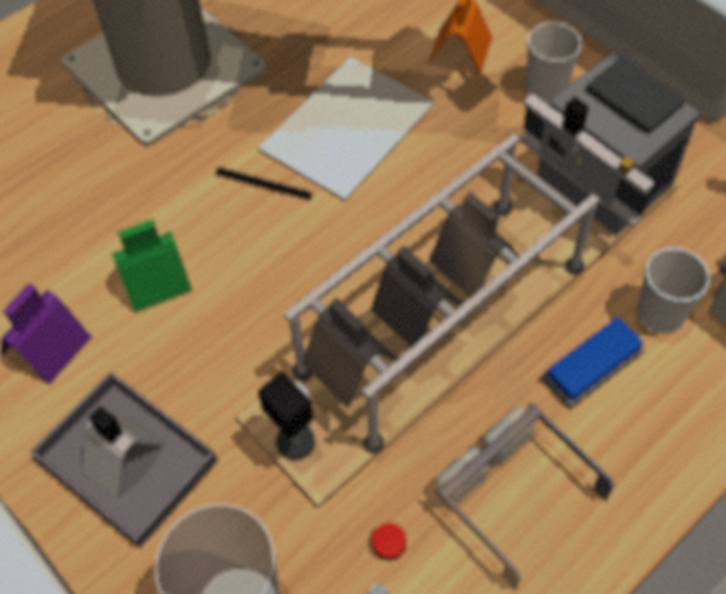

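View pics/topF.png

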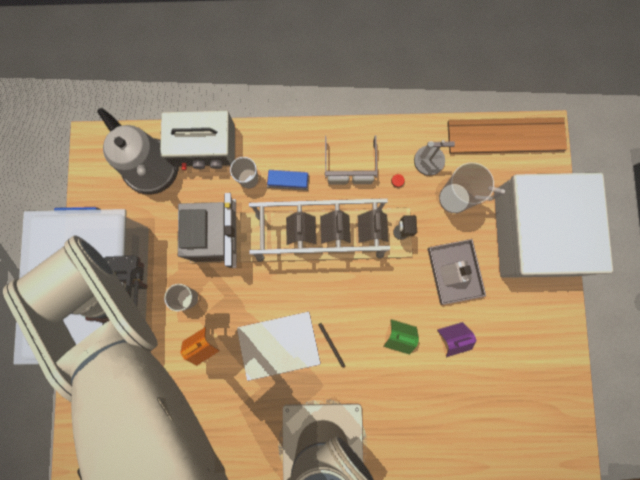

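```bash
python3 -c "
from workcell import ctrl
print(ctrl.get_obs()['ft_force']); print(ctrl.close_job())"
```

```text
[-0.19231068  0.27371184  0.04517374]
the job is handed in; nothing more can be done
None
```

The light bench is ready and the job was handed in at about 55 s of the 210 s allowed. Only one metal plate and three smoked sheets were there at the start.

- **Order:** I shut the shutter first and kept it shut until every plate and sheet was placed. The last step was pushing it out to the slit and letting it click in.
- **Plate:** it stands upright in the grey tray.
- **Sheets:** they hang over the middles of rungs 2, 3 and 4, one to a rung. One sheet had been knocked about 45 mm aside, so I measured it again before picking it up.

**Last checks:**
- The shutter grip matched its expected position at the slit in the wrist picture.
- The last top and scene pictures show the plate and sheets in place.
- The cups, jug, other bystanders and the green, purple and orange look-alikes appear unmoved.
- The robot was touching nothing, with the wrist force near 0 N.

**Not perfect:** the sheet on rung 3 leans about 4° around its rung; the other two lean under 1°. I nudged it upright once, but it rolled back to the same lean, so I left it.

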